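# Onyx under the magnifier

### The job

Set the big onyx marble in the cradle under the magnifier so that I can look at it; if a cat's-eye is lying in that cradle, move it to the free cradle first. The stone and glass chip easily: set each marble down by feel, without dropping it or pushing it hard into its cradle. Leave the magnifier where it is, and leave the other marbles, the bell, the tumbler, the tin and the box alone.

Things in the scene. Friction and masses are not known exactly. Their poses are not given: they have to be found in the camera images.
- stand: slotted beech stand, fixed: 70 mm (x) by 370 mm (y) by 30 mm high, the slot along y; origin at the centre of its underside, on the bench. The four pillars stand along its y axis at -135, -45, 45 and 135 mm, in any order. Its x axis points away from the robot, to the row of objects behind it
- pillar1: cradle pillar, fixed: brass nut (22 mm across, 11 high), 12 mm beech stem, turned cup 31 mm across, 16 high, with a shallow conical seat for either marble size. Origin: on its axis at the stand's top (z = 30 mm). Clamped with its rim 30 to 48 mm above the origin, a height NOT measured: feel for it. Seated, a cat's-eye's centre lies 12 mm above the rim, the onyx's 20.5. One of the four alike pillars starts free
- pillar2: another pillar exactly like pillar1 (same origin and sizes, rim 30 to 48 mm above it, not measured)
- pillar3: another pillar exactly like pillar1 (same origin and sizes, rim 30 to 48 mm above it, not measured)
- pillar4: another pillar exactly like pillar1 (same origin and sizes, rim 30 to 48 mm above it, not measured)
- cats_eye1: striped cat's-eye glass marble, 35 mm in diameter, 45 to 67 g; origin at its centre. At the start it lies in one of the cradles. The three are alike.
- cats_eye2: striped cat's-eye glass marble, 35 mm in diameter, 45 to 67 g; origin at its centre. At the start it lies in one of the cradles. The three are alike.
- cats_eye3: striped cat's-eye glass marble, 35 mm in diameter, 45 to 67 g; origin at its centre. At the start it lies in one of the cradles. The three are alike.
- onyx: big dark mica-flecked onyx marble, 50 mm in diameter, 140 to 215 g; origin at its centre. At the start it lies on a low fixed cork-rimmed rest (48 mm across, 12 mm high) to the left or right of the stand, centre 29.5 mm above the bench, all clear around it
- lens (a point): centre of the underside of the magnifier lens, 250 mm above the bench and within 8 mm of one pillar's axis. Lens and ring: 86 mm across, 12 thick, on a brass arm from a post (12 mm thick, 268 high, base 70 across) standing 125 mm behind that pillar along the stand's x. The arm swings at 1 N, and bars the way straight above that pillar: go in slantwise beneath it from the robot's side
- bell: small bronze hand bell, 54 mm across and 70 mm high, loose, 125 mm behind a pillar; origin at the centre of its underside
- tumbler: jade green glass tumbler, 64 mm across the rim and 85 mm high, loose, 125 mm behind a pillar; origin at the centre of its underside
- tin: round polish tin, 64 mm across and 31 mm high, loose, 125 mm behind a pillar; origin at the centre of its underside
- box: closed dark wooden box, 65 by 90 mm and 39 mm high, loose, beside the stand on the side away from the onyx; origin at the centre of its underside
Not all that is in view belongs to the job. What is shaped like the onyx but green or orange is not meant.

How it is judged (in metres and radians):
At the end, for the whole second after the job is handed in: The onyx rests within 4 mm of centre in the cradle below the lens (pillar axis within 20 mm of it); every cat's-eye rests within 4 mm of centre in a cradle; at least two cat's-eyes (all but one that lay under the lens) are within 6 mm of their start; all marbles are at rest (((horizontal distance between pillar1 and lens below 0.02 m and (horizontal distance between onyx and pillar1 below 0.004 m and z of onyx in the frame of pillar1 between 0.045 and 0.075 m and contact force between onyx and pillar1 above 0.15 N)) or (horizontal distance between pillar2 and lens below 0.02 m and (horizontal distance between onyx and pillar2 below 0.004 m and z of onyx in the frame of pillar2 between 0.045 and 0.075 m and contact force between onyx and pillar2 above 0.15 N)) or (horizontal distance between pillar3 and lens below 0.02 m and (horizontal distance between onyx and pillar3 below 0.004 m and z of onyx in the frame of pillar3 between 0.045 and 0.075 m and contact force between onyx and pillar3 above 0.15 N)) or (horizontal distance between pillar4 and lens below 0.02 m and (horizontal distance between onyx and pillar4 below 0.004 m and z of onyx in the frame of pillar4 between 0.045 and 0.075 m and contact force between onyx and pillar4 above 0.15 N))) and ((horizontal distance between cats_eye1 and pillar1 below 0.004 m and z of cats_eye1 in the frame of pillar1 between 0.036 and 0.066 m and contact force between cats_eye1 and pillar1 above 0.15 N) or (horizontal distance between cats_eye1 and pillar2 below 0.004 m and z of cats_eye1 in the frame of pillar2 between 0.036 and 0.066 m and contact force between cats_eye1 and pillar2 above 0.15 N) or (horizontal distance between cats_eye1 and pillar3 below 0.004 m and z of cats_eye1 in the frame of pillar3 between 0.036 and 0.066 m and contact force between cats_eye1 and pillar3 above 0.15 N) or (horizontal distance between cats_eye1 and pillar4 below 0.004 m and z of cats_eye1 in the frame of pillar4 between 0.036 and 0.066 m and contact force between cats_eye1 and pillar4 above 0.15 N)) and ((horizontal distance between cats_eye2 and pillar1 below 0.004 m and z of cats_eye2 in the frame of pillar1 between 0.036 and 0.066 m and contact force between cats_eye2 and pillar1 above 0.15 N) or (horizontal distance between cats_eye2 and pillar2 below 0.004 m and z of cats_eye2 in the frame of pillar2 between 0.036 and 0.066 m and contact force between cats_eye2 and pillar2 above 0.15 N) or (horizontal distance between cats_eye2 and pillar3 below 0.004 m and z of cats_eye2 in the frame of pillar3 between 0.036 and 0.066 m and contact force between cats_eye2 and pillar3 above 0.15 N) or (horizontal distance between cats_eye2 and pillar4 below 0.004 m and z of cats_eye2 in the frame of pillar4 between 0.036 and 0.066 m and contact force between cats_eye2 and pillar4 above 0.15 N)) and ((horizontal distance between cats_eye3 and pillar1 below 0.004 m and z of cats_eye3 in the frame of pillar1 between 0.036 and 0.066 m and contact force between cats_eye3 and pillar1 above 0.15 N) or (horizontal distance between cats_eye3 and pillar2 below 0.004 m and z of cats_eye3 in the frame of pillar2 between 0.036 and 0.066 m and contact force between cats_eye3 and pillar2 above 0.15 N) or (horizontal distance between cats_eye3 and pillar3 below 0.004 m and z of cats_eye3 in the frame of pillar3 between 0.036 and 0.066 m and contact force between cats_eye3 and pillar3 above 0.15 N) or (horizontal distance between cats_eye3 and pillar4 below 0.004 m and z of cats_eye3 in the frame of pillar4 between 0.036 and 0.066 m and contact force between cats_eye3 and pillar4 above 0.15 N)) and (distance of each of cats_eye1, cats_eye2 from where it was at the start of the episode below 0.006 m or distance of each of cats_eye1, cats_eye3 from where it was at the start of the episode below 0.006 m or distance of each of cats_eye2, cats_eye3 from where it was at the start of the episode below 0.006 m) and linear speed of each of onyx, cats_eye1, cats_eye2, cats_eye3 below 0.02 m/s); the robot touches nothing.
It fails at once if a marble is dropped (moves freely, faster than 0.3 m/s, with no finger on it) ((contact force between the fingers and onyx below 0.02 N and linear speed of onyx above 0.3 m/s) or (contact force between the fingers and cats_eye1 below 0.02 N and linear speed of cats_eye1 above 0.3 m/s) or (contact force between the fingers and cats_eye2 below 0.02 N and linear speed of cats_eye2 above 0.3 m/s) or (contact force between the fingers and cats_eye3 below 0.02 N and linear speed of cats_eye3 above 0.3 m/s)).
It fails at once if a marble that is being set down bears on its cradle with more than 30 N (contact forces added up) ((distance of onyx from where it was at the start of the episode above 0.02 m and contact force between onyx and pillar1 above 30 N) or (distance of onyx from where it was at the start of the episode above 0.02 m and contact force between onyx and pillar2 above 30 N) or (distance of onyx from where it was at the start of the episode above 0.02 m and contact force between onyx and pillar3 above 30 N) or (distance of onyx from where it was at the start of the episode above 0.02 m and contact force between onyx and pillar4 above 30 N) or (distance of cats_eye1 from where it was at the start of the episode above 0.02 m and contact force between cats_eye1 and pillar1 above 30 N) or (distance of cats_eye1 from where it was at the start of the episode above 0.02 m and contact force between cats_eye1 and pillar2 above 30 N) or (distance of cats_eye1 from where it was at the start of the episode above 0.02 m and contact force between cats_eye1 and pillar3 above 30 N) or (distance of cats_eye1 from where it was at the start of the episode above 0.02 m and contact force between cats_eye1 and pillar4 above 30 N) or (distance of cats_eye2 from where it was at the start of the episode above 0.02 m and contact force between cats_eye2 and pillar1 above 30 N) or (distance of cats_eye2 from where it was at the start of the episode above 0.02 m and contact force between cats_eye2 and pillar2 above 30 N) or (distance of cats_eye2 from where it was at the start of the episode above 0.02 m and contact force between cats_eye2 and pillar3 above 30 N) or (distance of cats_eye2 from where it was at the start of the episode above 0.02 m and contact force between cats_eye2 and pillar4 above 30 N) or (distance of cats_eye3 from where it was at the start of the episode above 0.02 m and contact force between cats_eye3 and pillar1 above 30 N) or (distance of cats_eye3 from where it was at the start of the episode above 0.02 m and contact force between cats_eye3 and pillar2 above 30 N) or (distance of cats_eye3 from where it was at the start of the episode above 0.02 m and contact force between cats_eye3 and pillar3 above 30 N) or (distance of cats_eye3 from where it was at the start of the episode above 0.02 m and contact force between cats_eye3 and pillar4 above 30 N)).
It fails at once if the magnifier lens is shifted by more than 8 mm (distance of lens from where it was at the start of the episode above 0.008 m).
It fails at once if the bell, tumbler, tin or box is shifted by more than 10 mm or tipped (distance of any of bell, tumbler, tin, box from where it was at the start of the episode above 0.01 m or angle between any of bell, tumbler, tin, box's own z axis and vertical above 0.3 rad).
It also fails if it takes over 72 s, if anything falls off the work surface, if the arm or the gripper's body presses on something with over 40 N, if the wrist force passes 120 N, or if a joint passes its speed limit or range.

### The arm

A 6-joint arm with a two-finger parallel gripper is mounted at the origin on the work surface. World frame = base frame: x ahead of the robot, y to its left, z up, the work surface at z = 0. Lengths are in mm, angles in rad, forces in N, time in s.
With the tool pointing down it reaches from about 350 to 975 mm from the base axis. Payload 7.1 kg.
Tool frame: the origin (TCP) lies between the finger pads; the fingertips stand 8 mm ahead of it and the grasp point (between the pads) lies 11 mm behind it; x points along the fingers, y is the direction in which the jaws open and shut, and the axes are right-handed (so a half turn about x gives the same grasp; the last joint's range is limited). The gripper opens to 88 mm and grips with 3 to 60 N. Pads are 20 mm wide; open, the fingers measure 115 mm over their backs; the gripper's body (75 mm by 178 mm) begins 61 mm behind the grasp point.
Start: joints at [-1.281, 0.423, 1.63, -0, 1.089, -0.019], TCP at [189.965, -595.414, 230.675] pointing down, gripper open.
Joint ranges: [-3, 3], [-0.9, 2.11], [0.09, 2.58], [-1.31, 4.45], [0.11, 2.69], [-2.54, 2.54]. Speed limits (rad/s): [2.39, 2.39, 3.01, 3.14, 3.14, 3.14].

### API

Orientations are given as a rotation vector (axis times angle).
In Python, from workcell import ctrl gives the robot as it stands.
- The arm moves only by the tool apply_moves, never from a script. Its argument "increments" is a list of rows, each an object with "gripper": the opening in per cent of the stroke, from 0 (shut) to 100 (fully open); "delta_pos": the shift along the tool's x, y, z in cm, a list of three; "dr": the turn, a rotation vector about the tool's x, y, z in rad, a list of three. In form: [{"gripper": gripper, "delta_pos": [dx, dy, dz], "dr": [ax, ay, az]}, ...]. A call has exactly 5 rows; each row shifts and turns the commanded pose from where the row before left it, along the tool's axes as they then stand; what a row does not reach is not made up. A row lasts 1/12 s, in which the tool goes at most 41.7 mm and 7.16 degrees, less where a joint would pass 70% of its speed; a pose out of reach is approached as far as the arm can. A call with a gripper value outside its range is refused whole. The fingers move at their own pace and stop on an object; the grip force is fixed at half the most. Time passes only in rows, so rows that do not move let the fingers close, or fill a call up. It gives the time, the measured TCP pose, the force and the opening at its end, in the units of the state.
- ctrl.get_obs(): the state, without advancing time (a new reading comes with each control period).
- ctrl.get_image(name): name is "scene" or "top"; returns a dict with "img" (384x512x3 uint8, red, green, blue), "range_z" (384x512 float32, mm along the optical axis (not along the pixel's ray), 0 where there is no reading), "mtx" (3x3 intrinsics, pixels), "rvec" (rotation vector, rad) and "tvec" (3), from world to camera coordinates, as OpenCV has them. Camera axes: x right, y down, z forward; pixel columns grow to the right and rows downward; lengths in mm; the calibration is good to about 2 mm. A picture is of the moment at which its call begins.
- ctrl.close_job(): hands the job in, once; it reports no verdict.
The state is a dict: "t": time; "qpos": joint angles; "qvel": joint speeds; "joint_torque": joint torques, N m; "ee_pos": TCP position; "orientation": TCP orientation; "ft_force": force on the tool from outside, world axes, zero at the start; "moment": the same for the moment, N m; "width": finger opening in mm.
Only numpy, scipy, OpenCV 4.12 (cv2) and the standard library are available. Lean on these libraries where they do the work, as an engineer would, in place of code of your own. Each camera call takes 0.05 s, during which the arm holds its last target. There are 200 camera calls.

## Working session

There is one attempt and no reset: what is moved stays moved. The work goes in short steps, Python scripts to look and compute and a tool call to move; the robot and the scene stay as the last step left them, time stands still between calls to the robot, and variables do not carry over. Pictures are saved under pics/ and viewed, about 8 in all and at most 12, crops included, and the job is handed in when it is done.

Besides the shell and the picture viewer there is one more tool, called after "Request:" as name(argument=value, ...), one argument or row to a line, values as JSON. apply_moves: Moves the arm, as the interface text tells. Its arguments: {"type":"object","properties":{"increments":{"type":"array","items":{"type":"object","properties":{"gripper":{"type":"number"},"delta_pos":{"type":"array","items":{"type":"number"}},"dr":{"type":"array","items":{"type":"number"}}}}}},"required":["increments"]}

```bash
mkdir -p pics; ls
python3 - <<'E'
from workcell import ctrl
import cv2,numpy as np
o=ctrl.get_obs();print(o)
for n in("scene","top"):
    d=ctrl.get_image(n);np.savez(f"{n}0.npz",**d);cv2.imwrite(f"pics/{n}0.png",d["img"][:,:,::-1])
    R=cv2.Rodrigues(np.array(d["rvec"],float))[0];print(n,d["mtx"],(-R.T@np.array(d["tvec"]).ravel()),R[2])
E
```

```text
pics
{'t': 0.0, 'qpos': array([-1.28098146e+00,  4.23827619e-01,  1.63071783e+00, -1.07106015e-05,
        1.08857492e+00, -1.90149924e-02]), 'qvel': array([-0.00125563, -0.0001195 ,  0.00097686,  0.00039004, -0.00065212,
       -0.00148986]), 'joint_torque': array([ 5.43505357e-04, -5.44619751e+01, -2.73663604e+01,  6.44770707e-02,
        2.28203548e-02, -1.40286047e-04]), 'ee_pos': array([ 189.81917383, -594.89485763,  229.89900369]), 'orientation': array([ 2.05533312,  0.32153423, -2.05578167]), 'ft_force': array([-0.38247782, -1.16768879, -0.44027498]), 'moment': array([ 0.03464648, -0.00546075,  0.00675104]), 'width': 87.6337914233863}
scene [[363.65872694   0.         259.15266696]
 [  0.         363.65872694 189.47034051]
 [  0.           0.           1.        ]] [ 915.42451583 -418.19700766  823.78662371] [-0.38668318  0.54878081 -0.74115837]
top [[492.96066222   0.         259.76939886]
 [  0.         492.96066222 197.21505776]
 [  0.           0.           1.        ]] [ 310.19807496   34.39021452 1408.28261733] [ 0.19622406  0.01474217 -0.98044826]
```

View pics/scene0.png

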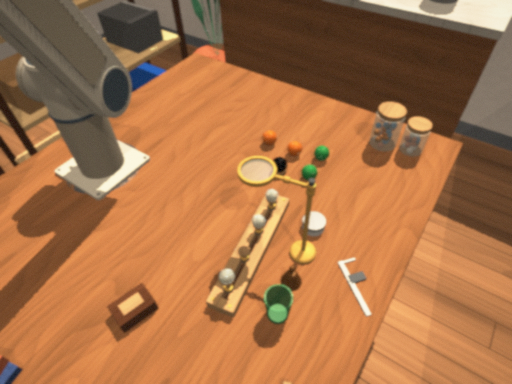

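View pics/top0.png

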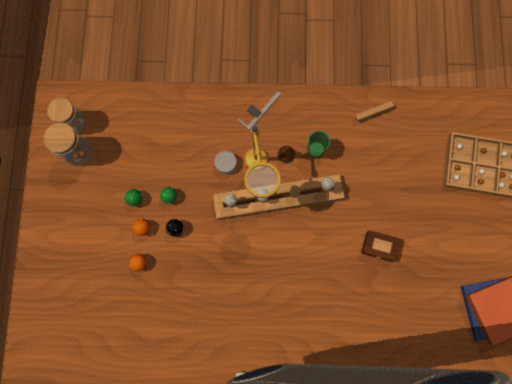

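The views agree. Onyx candidates in the top view:
- black ball (175,228), dark with flecks, which I choose
- green balls (134,198) and (168,195)
- orange balls (141,227) and (138,262)

The cat's-eyes are at top (231,200), (264,197) under the lens ring, and (328,184). The free cradle is at about (295,191). I'll measure these next and check a close crop.

```bash
cat > h.py <<'E'
import numpy as np,cv2
from scipy.optimize import least_squares
def load(n): return dict(np.load(n))
def cloud(d):
    R=cv2.Rodrigues(d["rvec"].astype(float))[0];t=d["tvec"].ravel();K=d["mtx"];z=d["range_z"].astype(float)
    v,u=np.mgrid[:z.shape[0],:z.shape[1]]
    P=np.stack([(u-K[0,2])/K[0,0]*z,(v-K[1,2])/K[1,1]*z,z],-1)
    W=(P-t)@R; W[z<=0]=np.nan
    return W
def proj(d,X): return cv2.projectPoints(np.array(X,float).reshape(-1,3),d["rvec"].astype(float),d["tvec"].astype(float),d["mtx"],None)[0].reshape(-1,2)
def ray(d,u,v,z):
    R=cv2.Rodrigues(d["rvec"].astype(float))[0];C=-R.T@d["tvec"].ravel()
    r=R.T@np.linalg.inv(d["mtx"])@np.array([u,v,1.]);return C+r*(z-C[2])/r[2]
def sphere(P,r,c0):
    s=least_squares(lambda c:np.linalg.norm(P-c,axis=1)-r,c0,loss="soft_l1",f_scale=1.5);return s.x,np.sqrt(np.mean(s.fun**2))
E
python3 - <<'E'
from h import *
S,T=load("scene0.npz"),load("top0.npz")
WS,WT=cloud(S),cloud(T)
for n,W,l in(("S",WS,[(280,163),(272,196),(258,221),(227,276),(243,248),(257,170)]),("T",WT,[(175,228),(231,200),(264,197),(328,184),(295,191),(263,178),(240,190)])):
    for u,v in l: print(n,u,v,W[v,u].round(0))
# top view, stand surface points z 25..35
m=(abs(WT[...,2]-30)<4)&(WT[...,0]>350)
m=cv2.morphologyEx(m.astype(np.uint8),cv2.MORPH_OPEN,np.ones((2,2)))
n,lab,st,_=cv2.connectedComponentsWithStats(m)
for i in range(1,n):
    if st[i,4]>60: print(st[i],np.nanmean(WT[lab==i],0).round(0))
a=cv2.resize(S["img"][140:320,195:345,::-1],None,fx=4,fy=3.3,interpolation=2)
cv2.imwrite("pics/sc.png",a[:600])
b=cv2.resize(T["img"][150:250,120:370,::-1],None,fx=3.2,fy=3.2,interpolation=2);cv2.imwrite("pics/tc.png",b)
E
```

```text
S 280 163 [503. 282.  48.]
S 272 196 [575. 123.  91.]
S 258 221 [589.  37.  86.]
S 227 276 [ 624. -136.  103.]
S 243 248 [594. -38.  62.]
S 257 170 [586.  44. 261.]
T 175 228 [490. 288.  50.]
T 231 200 [563. 132.  99.]
T 264 197 [542.  42. 255.]
T 328 184 [ 611. -130.  106.]
T 295 191 [601. -44.  57.]
T 263 178 [588.  45. 258.]
T 240 190 [605. 112.  32.]
[215 152  22  22 232] [686. 155.  30.]
[293 178  32  13 194] [628. -86.  33.]
[280 183  11  12  82] [612. -16.  30.]
[310 187  35  17 273] [ 593. -136.   28.]
[231 191  21   9 107] [591. 106.  31.]
[214 194  98  26 746] [560.  64.  29.]
```

View pics/sc.png

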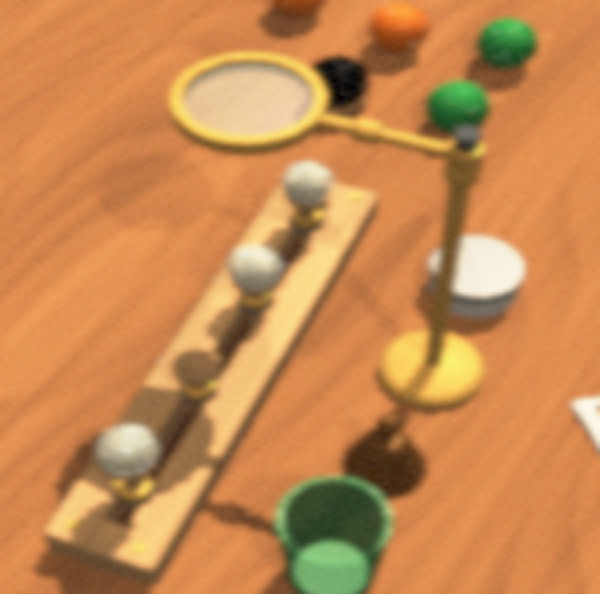

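View pics/tc.png

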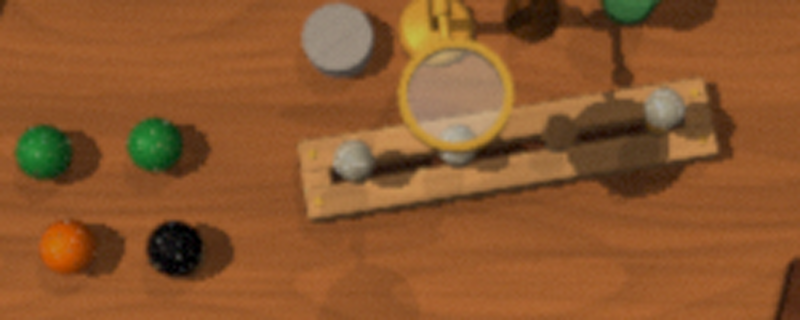

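The crops show the black flecked onyx at top-crop (175,248), with two green balls and one orange ball beside it. The lens ring stands over the second cradle from the left, which holds a cat's-eye. The third cradle is empty, at scene-crop (197,368). Now I'll fit spheres and the pillar axes.

Run:
```python
from h import *
S,T=load("scene0.npz"),load("top0.npz")
WS,WT=cloud(S),cloud(T)
def fit(c,r,lab):
    c=np.array(c,float)
    for n,W in(("S",WS),("T",WT)):
        c1=c.copy()
        for _ in range(4):
            P=W[np.linalg.norm(W-c1,axis=-1)<r+6]
            P=P[P[:,2]>c1[2]-r*0.3]
            if len(P)<8: print(lab,n,"few");break
            c1,e=sphere(P,r,c1)
        else: print(lab,n,c1.round(1),len(P),round(e,1))
fit((487,287,29.5),25,"onyx")
fit((570,128,85),17.5,"ce_left");fit((590,41,80),17.5,"ce_lens");fit((614,-132,90),17.5,"ce_right")
# empty cup
for n,W in(("S",WS),("T",WT)):
    P=W[(abs(W[...,0]-600)<25)&(abs(W[...,1]+44)<25)&(W[...,2]>48)&(W[...,2]<85)]
    print("cup",n,len(P),P.mean(0).round(1),np.percentile(P,[2,50,98],axis=0).round(1).tolist())
    P=W[(abs(W[...,0]-585)<70)&(abs(W[...,1]-40)<70)&(W[...,2]>235)&(W[...,2]<275)]
    print("lens",n,len(P),((np.percentile(P,2,axis=0)+np.percentile(P,98,axis=0))/2).round(1),np.percentile(P,[2,50,98],axis=0).round(1).tolist())
# stand rectangle: top pts
P=WT[(abs(WT[...,2]-30)<4)&(WT[...,0]>520)&(WT[...,0]<670)&(WT[...,1]>-195)&(WT[...,1]<190)]
i=(abs(P[:,0]-(593-0.14*P[:,1]))<45);print(cv2.minAreaRect(P[i][:,:2].astype(np.float32)))
# 2D check: ray on mask centroid of onyx & marbles
for n,d in(("S",S),("T",T)):
    g=d["img"].astype(int); k=(g.max(2)<60).astype(np.uint8)
    _,l,st,ce=cv2.connectedComponentsWithStats(k)
    p=proj(d,[487,287,29.5])[0];j=np.argmin(np.linalg.norm(ce[1:]-p,axis=1)+1e3*(st[1:,4]<50))+1
    print(n,"onyx",ce[j].round(1),st[j],ray(d,*ce[j],29.5).round(1))
    hs=cv2.cvtColor(d["img"],cv2.COLOR_RGB2HSV);k=((hs[...,1]<75)&(hs[...,2]>70)).astype(np.uint8)
    _,l,st,ce=cv2.connectedComponentsWithStats(k)
    for X in((570,128,88),(590,41,85),(614,-132,92)):
        p=proj(d,X)[0];j=np.argmin(np.linalg.norm(ce[1:]-p,axis=1)+1e3*(st[1:,4]<30))+1
        print(n,X,p.round(1),ce[j].round(1),st[j],ray(d,*(st[j,:2]+st[j,2:4]/2-.5),X[2]).round(1))
```

```text
onyx S [493.8 293.6  29.1] 155 1.7
onyx T [493.7 295.3  29. ] 245 2.1
ce_left S [567.4 134.2  80.2] 126 1.1
ce_left T [567.5 136.4  80.4] 128 2.0
ce_lens S [583.9  45.7  73.9] 142 1.2
ce_lens T [583.9  47.5  74.6] 34 1.6
ce_right S [ 617.2 -131.1   87.7] 194 0.9
ce_right T [ 616.6 -129.1   88.4] 129 1.9
cup S 117 [600.5 -42.9  61.1] [[586.7, -57.2, 55.6], [600.2, -42.7, 61.6], [615.1, -29.6, 65.6]]
lens S 1041 [597.   43.7 257.8] [[545.6, 3.7, 252.0], [588.6, 44.4, 259.9], [648.5, 83.8, 263.6]]
cup T 95 [599.8 -40.8  61.5] [[585.3, -54.3, 53.0], [600.5, -40.6, 61.8], [613.3, -26.5, 68.2]]
lens T 1070 [594.7  47.6 259.8] [[543.2, 9.3, 254.1], [584.6, 49.7, 259.8], [646.1, 85.9, 265.4]]
((591.2874755859375, 3.2949066162109375), (72.84255981445312, 369.91632080078125), 10.728925704956055)
S onyx [280.5 164.1] [275 158  11  14  99] [496.9 295.7  29.5]
S (570, 128, 88) [271.3 194.9] [271.2 194.5] [267 189  10  12  95] [569.7 129.6  88. ]
S (590, 41, 85) [259.4 220.5] [258.9 220.2] [253 214  13  14 127] [589.2  40.3  85. ]
S (614, -132, 92) [225.1 274.8] [226.6 275.9] [219 269  16  15 180] [ 618.5 -132.8   92. ]
T onyx [174.8 227.4] [166 219  18  17 229] [493.9 292.8  29.5]
T (570, 128, 88) [232.7 198.2] [229.9 199.9] [225 195  12  11  94] [564.9 134.   88. ]
T (590, 41, 85) [264.7 192. ] [262.4 191.1] [258 189  10   5  39] [592.6  47.2  85. ]
T (614, -132, 92) [328.2 184.2] [327.4 183.4] [322 178  12  12 106] [ 616.  -130.1   92. ]
```

```bash
cat >> h.py <<'E'
from scipy.spatial.transform import Rotation as Ro
PSI,TH=0.184,np.pi/4
YS=np.array([-np.sin(PSI),np.cos(PSI),0]);XS=np.array([np.cos(PSI),np.sin(PSI),0])
LENS=np.array([584.0,46.7,74.]);FREE=LENS-90*YS;ONYX=np.array([493.9,294.3,29.5])
def target(th=TH,s=1):
    x=np.cos(th)*XS-np.sin(th)*np.array([0,0,1]);y=s*YS;return np.stack([x,y,np.cross(x,y)],1)
def state():
    from workcell import ctrl
    o=ctrl.get_obs();R=Ro.from_rotvec(o["orientation"]).as_matrix();g=o["ee_pos"]-11*R[:,0]
    print("t",round(o["t"],2),"g",g.round(1),"F",o["ft_force"].round(1),"M",o["moment"].round(2),"w",round(o["width"],1),"q",o["qpos"].round(2));return o,R,g
def dp(R,g,G): return (R.T@(np.array(G)-g)/10).round(2)
E
python3 - <<'E'
from h import *
o,R,g=state();print(R.round(2))
for s in(1,-1):
    Rt=target(s=s);print(s,Ro.from_matrix(R.T@Rt).as_rotvec().round(3))
p=o["ee_pos"]
# yaw first (about tool x), then tilt (about tool y)
for s in(1,-1):
    Rd=target(np.pi/2,s);print("yaw",Ro.from_matrix(R.T@Rd).as_rotvec().round(3),"tilt",Ro.from_matrix(Rd.T@target(s=s)).as_rotvec().round(3))
print(LENS-150*target()[:,0],FREE)
E
```

```text
t 0.1 g [ 189.8 -595.   241. ] F [1.  0.3 0.4] M [ 0.03  0.04 -0.05] w 88.1 q [-1.28  0.42  1.63  0.    1.09 -0.02]
[[-0.    0.3  -0.95]
 [ 0.   -0.95 -0.3 ]
 [-1.   -0.   -0.  ]]
1 [-2.796 -0.074  1.158]
-1 [0.118 0.784 0.05 ]
yaw [-3.017e+00 -2.000e-03  0.000e+00] tilt [ 0.    -0.785  0.   ]
yaw [0.125 0.    0.001] tilt [ 0.     0.785 -0.   ]
[479.72440841  27.29378969 180.06601718] [600.46671549 -41.78077351  74.        ]
```

Request:
apply_moves(
  increments=[
    {"gripper":70,"delta_pos":[-0.15,-2.5,-2.15],"dr":[0,0,0]},
    {"gripper":70,"delta_pos":[-0.15,-2.5,-2.15],"dr":[0,0,0]},
    {"gripper":70,"delta_pos":[-0.15,-2.5,-2.15],"dr":[0,0,0]},
    {"gripper":70,"delta_pos":[-0.15,-2.5,-2.15],"dr":[0,0,0]},
    {"gripper":70,"delta_pos":[-0.15,-2.5,-2.15],"dr":[0,0,0]},
  ],
)

```text
t: 0.52
ee_pos: [254.5, -442.0, 237.8]
orientation: [2.055, 0.32, -2.056]
ft_force: [1.1, 0.1, -0.1]
width: 62.1
```

Request:
apply_moves(
  increments=[
    {"gripper":70,"delta_pos":[-0.15,-2.5,-2.15],"dr":[0,0,0]},
    {"gripper":70,"delta_pos":[-0.15,-2.5,-2.15],"dr":[0,0,0]},
    {"gripper":70,"delta_pos":[-0.15,-2.5,-2.15],"dr":[0,0,0]},
    {"gripper":70,"delta_pos":[-0.15,-2.5,-2.15],"dr":[0,0,0]},
    {"gripper":70,"delta_pos":[-0.15,-2.5,-2.15],"dr":[0,0,0]},
  ],
)

```text
t: 0.93
ee_pos: [318.9, -290.3, 245.6]
orientation: [2.055, 0.32, -2.056]
ft_force: [0.9, 0.0, 0.7]
width: 61.3
```

Request:
apply_moves(
  increments=[
    {"gripper":70,"delta_pos":[-0.15,-2.5,-2.15],"dr":[0,0,0]},
    {"gripper":70,"delta_pos":[-0.15,-2.5,-2.15],"dr":[0,0,0]},
    {"gripper":70,"delta_pos":[-0.15,-2.5,-2.15],"dr":[0,0,0]},
    {"gripper":70,"delta_pos":[-0.15,-2.5,-2.15],"dr":[0,0,0]},
    {"gripper":70,"delta_pos":[-0.15,-2.5,-2.15],"dr":[0,0,0]},
  ],
)

```text
t: 1.35
ee_pos: [383.3, -138.5, 253.2]
orientation: [2.055, 0.32, -2.055]
ft_force: [0.4, -0.2, 0.1]
width: 61.6
```

```bash
python3 -c "
from h import *
o,R,g=state();print(R.round(2))"
```

```text
t 1.35 g [ 383.3 -138.5  264.2] F [ 0.4 -0.2  0.1] M [ 0.02  0.01 -0.02] w 61.6 q [-0.38  0.06  2.06 -0.    1.02  0.89]
[[-0.    0.3  -0.95]
 [ 0.   -0.95 -0.3 ]
 [-1.   -0.    0.  ]]
```

Request:
apply_moves(
  increments=[
    {"gripper":70,"delta_pos":[-0.15,-2.5,-2.15],"dr":[0,0,0]},
    {"gripper":70,"delta_pos":[-0.15,-2.5,-2.15],"dr":[0,0,0]},
    {"gripper":70,"delta_pos":[-0.15,-2.5,-2.15],"dr":[0,0,0]},
    {"gripper":70,"delta_pos":[-0.15,-2.5,-2.15],"dr":[0,0,0]},
    {"gripper":70,"delta_pos":[0,0,0],"dr":[0.12,0,0]},
  ],
)

```text
t: 1.77
ee_pos: [436.6, -14.8, 259.5]
orientation: [2.122, 0.206, -2.119]
ft_force: [-0.4, -1.0, -0.1]
width: 61.4
```

Request:
apply_moves(
  increments=[
    {"gripper":70,"delta_pos":[0,0,0],"dr":[0,0.1,0]},
    {"gripper":70,"delta_pos":[0,0,0],"dr":[0,0.1,0]},
    {"gripper":70,"delta_pos":[0,0,0],"dr":[0,0.1,0]},
    {"gripper":70,"delta_pos":[0,0,0],"dr":[0,0.1,0]},
    {"gripper":70,"delta_pos":[0,0,0],"dr":[0,0.1,0]},
  ],
)

```text
t: 2.18
ee_pos: [434.6, -19.0, 259.6]
orientation: [2.614, 0.245, -1.542]
ft_force: [0.1, 1.3, -0.2]
width: 61.6
```

```bash
python3 -c "
from h import *
o,R,g=state();print(R.round(2))"
```

```text
t 2.18 g [429.4 -19.9 269.2] F [ 0.1  1.3 -0.2] M [0.02 0.22 0.01] w 61.6 q [-0.2  -0.09  2.29  0.39  0.49  0.88]
[[ 0.48  0.19 -0.86]
 [ 0.09 -0.98 -0.16]
 [-0.88  0.   -0.48]]
```

```bash
cat > k.py <<'E'
from h import *
D=[([-1.281,.4238,1.6307,0,1.0886,-.0190],[189.8,-594.9,230.2],[2.055,.3215,-2.0558]),
([-.38,.06,2.06,0,1.02,.89],[383.3,-138.5,253.2],[2.055,.32,-2.055]),
([-.2,-.09,2.29,.39,.49,.88],[434.6,-19,259.6],[2.614,.245,-1.542])]
def rz(a):return Ro.from_euler('z',a)
def ry(a):return Ro.from_euler('y',a)
def fk(q,p,s4=1,s6=1,off=np.pi/2):
    r0,h,L1,L2,e,d=p;y=rz(q[0]);a=y*ry(q[1]);f=y*ry(q[1]+q[2])
    w=f*rz(s4*q[3])*ry(q[4])*rz(s6*q[5]+off)
    pos=y.apply([r0,0,h])+a.apply([0,0,L1])+f.apply([e,0,L2])+w.apply([0,0,d])
    A=w.as_matrix();return pos,np.stack([A[:,2],A[:,0],A[:,1]],1)
E
python3 - <<'E'
from k import *
for s4 in(1,-1):
  for s6 in(1,-1):
    for off in(0,np.pi/2,np.pi,-np.pi/2):
      e=[Ro.from_matrix(fk(q,[0,0,0,0,0,0],s4,s6,off)[1].T@Ro.from_rotvec(r).as_matrix()).magnitude() for q,_,r in D]
      if max(e)<.5: print(s4,s6,off,np.round(e,3))
E
```

```text
1 1 3.141592653589793 [0.    0.008 0.01 ]
```

```bash
cat >> k.py <<'E'
import json,os
def err(q,p,P,R):
    a,b=fk(q,p,off=np.pi);return np.r_[(a-P)/300,Ro.from_matrix(b.T@R).as_rotvec()]
LO=np.array([-3,-.9,.09,-1.31,.11,-2.54]);HI=np.array([3,2.11,2.58,4.45,2.69,2.54])
def ik(p,P,R,q0):
    s=least_squares(err,np.clip(q0,LO+.001,HI-.001),args=(p,P,R),bounds=(LO,HI));return s.x,np.abs(s.fun).max()
if os.path.exists("p.json"): PR=json.load(open("p.json"))
E
python3 - <<'E'
from k import *
o,R,g=state();D[2]=(o["qpos"],o["ee_pos"],o["orientation"])
f=lambda p:np.concatenate([fk(q,p,off=np.pi)[0]-P for q,P,_ in D]+[[.01*p[4],.01*(p[0])]])
s=least_squares(f,[0,300,570,476,0,300]);PR=s.x;print(PR.round(1),s.fun.round(1));json.dump(list(PR),open("p.json","w"))
for nm,G in(("LENS",LENS),("LENSback",LENS-100*target()[:,0]),("FREE",FREE),("ONYX",ONYX)):
  for th in(45,52):
    for sg in(1,-1):
      Rt=target(np.radians(th),sg);P=G+11*Rt[:,0]
      for q4,q6 in((0,-1.5*sg),(3.0,1.5*sg)):
        q,e=ik(PR,P,Rt,[.1,.5,2.2,q4,.4,q6])
        if e<.01: print(nm,th,sg,q.round(2),round(e,4))
E
```

```text
t 2.18 g [429.4 -19.9 269.2] F [ 0.1  1.3 -0.2] M [0.02 0.22 0.01] w 61.6 q [-0.2  -0.09  2.29  0.39  0.49  0.88]
[-23.  670.7 521.4 648.1 299.5 347.3] [-11.1  -4.3   1.9  -7.  -11.8  -3.1   0.4  -3.8   1.2   3.   -0.2]
LENS 45 1 [0.01 0.82 1.9  2.8  0.38 1.77] 0.0
LENS 45 -1 [ 0.01  0.82  1.9   2.8   0.38 -1.38] 0.0
LENS 45 -1 [ 0.01  0.82  1.9   2.8   0.38 -1.38] 0.0
LENS 52 1 [0.02 0.75 1.89 2.58 0.19 2.  ] 0.0
LENS 52 -1 [ 0.02  0.75  1.89  2.58  0.19 -1.14] 0.0
LENS 52 -1 [ 0.02  0.75  1.89  2.58  0.19 -1.14] 0.0
LENSback 45 1 [-0.03  0.62  2.09  2.7   0.37  1.83] 0.0
LENSback 45 -1 [-0.03  0.62  2.09  2.7   0.37 -1.31] 0.0
LENSback 45 -1 [-0.03  0.62  2.09  2.7   0.37 -1.31] 0.0
LENSback 52 1 [-0.01  0.53  2.08  2.36  0.17  2.19] 0.0
LENSback 52 -1 [-0.01  0.53  2.08  2.36  0.17 -0.95] 0.0
LENSback 52 -1 [-0.01  0.53  2.08  2.36  0.17 -0.95] 0.0
FREE 45 1 [-0.23  0.82  1.86  2.33  0.4   2.04] 0.0
FREE 45 -1 [-0.23  0.82  1.86  2.33  0.4  -1.1 ] 0.0
FREE 45 -1 [-0.23  0.82  1.86  2.33  0.4  -1.1 ] 0.0
FREE 52 1 [-0.2   0.76  1.85  1.96  0.25  2.44] 0.0
FREE 52 -1 [-0.2   0.76  1.85  1.96  0.25 -0.71] 0.0
FREE 52 -1 [-0.2   0.76  1.85  1.96  0.25 -0.71] 0.0
ONYX 45 1 [0.77 0.93 1.82 4.08 0.5  1.13] 0.0
ONYX 45 -1 [ 0.77  0.93  1.82  4.08  0.5  -2.01] 0.0
ONYX 52 1 [0.72 0.87 1.82 4.32 0.35 0.86] 0.0
ONYX 52 -1 [ 0.72  0.87  1.82  4.32  0.35 -2.28] 0.0
```

```bash
sed -i 's/^PSI,TH=.*/PSI,TH=0.184,np.radians(38)\nTY=0.25/; s/^def target.*/def target(th=TH,s=-1,psi=0.25):\n    XS=np.array([np.cos(psi),np.sin(psi),0]);YS=np.array([-np.sin(psi),np.cos(psi),0])/' h.py
python3 - <<'E'
from k import *
o,R,g=state();q0=o["qpos"];Rt=target()
for G in(LENS,LENS-130*Rt[:,0],FREE,FREE+[0,0,30],ONYX,ONYX+[0,0,60],np.array([450,10,240])):
    q,e=ik(PR,G+11*Rt[:,0],Rt,[.1,.5,2.2,3,.5,-1.5]);print(G.round(),q.round(2),round(e,4))
P0=o["ee_pos"];P1=np.array([455,0,240])
q1,e=ik(PR,P1,Rt,[0,.3,2.3,3,.5,-1.5]);print(q1.round(2),e)
N=20;Rc=R;q=q0.copy();rows=[]
for i in range(1,N+1):
    a=i/N;qi=q0+(q1-q0)*a;qi[4]+=.15*np.sin(np.pi*a)
    Rd=fk(qi,PR,off=np.pi)[1] if i<N else Rt
    dr=Ro.from_matrix(Rc.T@Rd).as_rotvec().round(2)
    dl=(Rc.T@((P1-P0)/N)/10).round(2); Rc=Rc@Ro.from_rotvec(dr).as_matrix()
    qn,e=ik(PR,P0+(P1-P0)*a,Rc,q)
    print(i,dl.tolist(),dr.tolist(),"q",qn.round(2),"step",np.abs(qn-q).max().round(2),round(e,3));q=qn
E
```

```text
t 2.18 g [429.4 -19.9 269.2] F [ 0.1  1.3 -0.2] M [0.02 0.22 0.01] w 61.6 q [-0.2  -0.09  2.29  0.39  0.49  0.88]
[584.  47.  74.] [-0.06  0.91  1.89  2.69  0.58 -1.38] 0.0
[485.  21. 154.] [-0.19  0.7   2.12  2.53  0.63 -1.34] 0.0
[600. -42.  74.] [-0.3   0.9   1.84  2.31  0.6  -1.2 ] 0.0
[600. -42. 104.] [-0.3   0.82  1.88  2.27  0.57 -1.15] 0.0
[494. 294.  30.] [ 0.77  1.02  1.82  3.84  0.66 -1.82] 0.0
[494. 294.  90.] [ 0.77  0.86  1.91  3.9   0.61 -1.89] 0.0
[450  10 240] [-0.28  0.35  2.29  2.23  0.53 -1.07] 0.0
[-0.34  0.32  2.3   2.11  0.54 -1.  ] 3.426775757967941e-09
1 [0.14, -0.07, -0.06] [-0.01, -0.01, -0.05] q [-0.23 -0.06  2.27  0.48  0.54  0.76] step 0.12 0.0
2 [0.15, -0.07, -0.06] [-0.01, -0.0, -0.05] q [-0.28 -0.04  2.26  0.57  0.59  0.63] step 0.13 0.0
3 [0.15, -0.06, -0.06] [-0.01, 0.0, -0.05] q [-0.32 -0.01  2.23  0.63  0.65  0.53] step 0.11 0.0
4 [0.15, -0.05, -0.06] [-0.0, 0.01, -0.05] q [-0.37  0.03  2.22  0.7   0.7   0.43] step 0.1 0.0
5 [0.15, -0.04, -0.06] [-0.01, 0.02, -0.05] q [-0.42  0.07  2.2   0.78  0.75  0.31] step 0.11 0.0
6 [0.16, -0.03, -0.06] [-0.0
[... 726 characters left out ...]
  0.85 -0.4 ] step 0.07 0.0
14 [0.17, -0.02, -0.01] [-0.01, 0.03, 0.03] q [-0.6   0.31  2.2   1.38  0.82 -0.48] step 0.08 0.0
15 [0.17, -0.02, -0.01] [-0.01, 0.03, 0.03] q [-0.6   0.33  2.22  1.47  0.8  -0.57] step 0.09 0.0
16 [0.17, -0.03, -0.0] [-0.01, 0.02, 0.04] q [-0.57  0.34  2.23  1.57  0.77 -0.66] step 0.1 0.0
17 [0.17, -0.04, 0.0] [-0.01, 0.01, 0.05] q [-0.53  0.34  2.26  1.69  0.72 -0.74] step 0.12 0.0
18 [0.16, -0.04, 0.0] [-0.0, 0.0, 0.04] q [-0.48  0.33  2.27  1.79  0.66 -0.8 ] step 0.1 0.0
19 [0.16, -0.05, 0.0] [-0.01, 0.0, 0.05] q [-0.42  0.33  2.29  1.94  0.6  -0.9 ] step 0.15 0.0
20 [0.16, -0.06, 0.0] [-0.01, -0.01, 0.05] q [-0.34  0.32  2.3   2.11  0.53 -1.  ] step 0.16 0.0
```

Request:
apply_moves(
  increments=[
    {"gripper":70,"delta_pos":[0.15,-0.07,-0.06],"dr":[-0.01,-0.01,-0.05]},
    {"gripper":70,"delta_pos":[0.15,-0.07,-0.06],"dr":[-0.01,0,-0.05]},
    {"gripper":70,"delta_pos":[0.15,-0.06,-0.06],"dr":[-0.01,0,-0.05]},
    {"gripper":70,"delta_pos":[0.15,-0.05,-0.06],"dr":[0,0.01,-0.05]},
    {"gripper":70,"delta_pos":[0.15,-0.04,-0.06],"dr":[-0.01,0.02,-0.05]},
  ],
)

```text
t: 2.6
ee_pos: [440.4, -14.0, 254.7]
orientation: [-2.648, -0.622, 1.567]
ft_force: [1.2, -0.3, 0.6]
width: 61.7
```

Request:
apply_moves(
  increments=[
    {"gripper":70,"delta_pos":[0.16,-0.03,-0.06],"dr":[-0.01,0.03,-0.04]},
    {"gripper":70,"delta_pos":[0.16,-0.03,-0.05],"dr":[-0.01,0.03,-0.03]},
    {"gripper":70,"delta_pos":[0.16,-0.02,-0.05],"dr":[-0.01,0.03,-0.02]},
    {"gripper":70,"delta_pos":[0.16,-0.02,-0.04],"dr":[-0.01,0.04,-0.02]},
    {"gripper":70,"delta_pos":[0.17,-0.01,-0.03],"dr":[-0.01,0.04,0]},
  ],
)

```text
t: 3.02
ee_pos: [445.5, -9.8, 249.3]
orientation: [-2.692, -0.785, 1.298]
ft_force: [-1.2, -0.2, -0.1]
width: 61.4
```

```bash
python3 -c "
from h import *
o,R,g=state();print(R.round(2))"
```

```text
t 3.02 g [439.8 -15.  257.2] F [-1.2 -0.2 -0.1] M [-0.17  0.2   0.04] w 61.4 q [-0.51  0.09  2.3   1.11  0.83 -0.12]
[[ 0.52  0.42 -0.74]
 [ 0.46 -0.87 -0.17]
 [-0.72 -0.26 -0.65]]
```

Tracking as planned, so I'll run the second half.

Request:
apply_moves(
  increments=[
    {"gripper":70,"delta_pos":[0.17,-0.01,-0.03],"dr":[-0.01,0.04,0]},
    {"gripper":70,"delta_pos":[0.17,-0.01,-0.02],"dr":[-0.01,0.04,0.01]},
    {"gripper":70,"delta_pos":[0.17,-0.02,-0.02],"dr":[0,0.03,0.02]},
    {"gripper":70,"delta_pos":[0.17,-0.02,-0.01],"dr":[-0.01,0.03,0.03]},
    {"gripper":70,"delta_pos":[0.17,-0.02,-0.01],"dr":[-0.01,0.03,0.03]},
  ],
)

```text
t: 3.43
ee_pos: [450.2, -4.9, 244.1]
orientation: [-2.851, -0.68, 1.063]
ft_force: [0.2, -0.2, 0.3]
width: 61.5
```

Request:
apply_moves(
  increments=[
    {"gripper":70,"delta_pos":[0.17,-0.03,0],"dr":[-0.01,0.02,0.04]},
    {"gripper":70,"delta_pos":[0.17,-0.04,0],"dr":[-0.01,0.01,0.05]},
    {"gripper":70,"delta_pos":[0.16,-0.04,0],"dr":[0,0,0.04]},
    {"gripper":70,"delta_pos":[0.16,-0.05,0],"dr":[-0.01,0,0.05]},
    {"gripper":70,"delta_pos":[0.16,-0.06,0],"dr":[-0.01,-0.01,0.05]},
  ],
)

```text
t: 3.85
ee_pos: [454.8, -0.1, 239.0]
orientation: [2.867, 0.359, -1.004]
ft_force: [0.9, -1.3, -0.4]
width: 61.1
```

```bash
python3 -c "
from h import *
o,R,g=state();Rt=target();print(R.round(3));print(Ro.from_matrix(R.T@Rt).as_rotvec().round(3))
for G in(LENS-120*Rt[:,0],LENS-60*Rt[:,0],LENS):print(dp(Rt,g,G),G.round())"
```

```text
t 3.85 g [446.5  -2.2 245.8] F [ 0.9 -1.3 -0.4] M [-0.09  0.31 -0.04] w 61.1 q [-0.3   0.06  2.5   2.05  0.48 -0.9 ]
[[ 0.757  0.247 -0.604]
 [ 0.192 -0.969 -0.155]
 [-0.624  0.001 -0.781]]
[ 0.     0.011 -0.001]
[10.03 -1.34  4.59] [492.  23. 148.]
[16.03 -1.34  4.59] [538.  35. 111.]
[22.03 -1.34  4.59] [584.  47.  74.]
```

Request:
apply_moves(
  increments=[
    {"gripper":70,"delta_pos":[2.0,-0.27,0.92],"dr":[0,0.01,0]},
    {"gripper":70,"delta_pos":[2.0,-0.27,0.92],"dr":[0,0,0]},
    {"gripper":70,"delta_pos":[2.0,-0.27,0.92],"dr":[0,0,0]},
    {"gripper":70,"delta_pos":[2.0,-0.27,0.92],"dr":[0,0,0]},
    {"gripper":70,"delta_pos":[2.0,-0.27,0.92],"dr":[0,0,0]},
  ],
)

```text
t: 4.27
ee_pos: [500.9, 25.9, 141.7]
orientation: [2.873, 0.363, -0.988]
ft_force: [0.5, 0.3, -0.3]
width: 61.2
```

Request:
apply_moves(
  increments=[
    {"gripper":70,"delta_pos":[2.0,0,0],"dr":[0,0,0]},
    {"gripper":70,"delta_pos":[2.0,0,0],"dr":[0,0,0]},
    {"gripper":70,"delta_pos":[2.0,0,0],"dr":[0,0,0]},
    {"gripper":70,"delta_pos":[0,0,0],"dr":[0,0,0]},
    {"gripper":70,"delta_pos":[0,0,0],"dr":[0,0,0]},
  ],
)

```text
t: 4.68
ee_pos: [546.0, 37.9, 105.1]
orientation: [2.872, 0.366, -0.99]
ft_force: [-0.6, -0.0, -0.1]
width: 61.5
```

Run:
```python
from h import *
from workcell import ctrl
o,R,g=state();print(dp(R,g,LENS),R.round(3).tolist())
d=ctrl.get_image("scene");np.savez("scene1.npz",**d)
a=d["img"][130:300,180:350,::-1];cv2.imwrite("pics/s1.png",cv2.resize(a,None,fx=3.5,fy=3.5,interpolation=2))
print(proj(d,[g,g+19*R[:,0],LENS]).round(1))
```

```text
t 4.68 g [537.7  35.7 111.9] F [-0.6 -0.  -0.1] M [-0.06  0.34  0.05] w 61.5 q [-0.11  0.58  2.39  2.72  0.75 -1.48]
[6.08 0.1  0.05] [[0.763, 0.25, -0.597], [0.198, -0.968, -0.154], [-0.616, -0.001, -0.788]]
[[241.  206.4]
 [246.7 210.7]
 [258.8 220.6]]
```

View pics/s1.png

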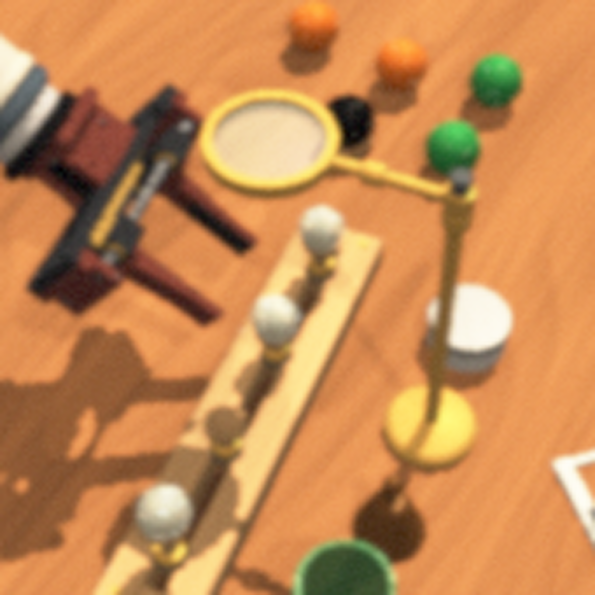

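The gripper is level with the lens cradle, its fingers straddling the line to the marble at crop (276,318). The path is clear under the ring, so I'll go in.

Request:
apply_moves(
  increments=[
    {"gripper":70,"delta_pos":[1.5,0.02,0],"dr":[0,0,0]},
    {"gripper":70,"delta_pos":[1.5,0.03,0.01],"dr":[0,0,0]},
    {"gripper":70,"delta_pos":[1.5,0.03,0.02],"dr":[0,0,0]},
    {"gripper":70,"delta_pos":[1.5,0.02,0.02],"dr":[0,0,0]},
    {"gripper":70,"delta_pos":[0.08,0,0],"dr":[0,0,0]},
  ],
)

```text
t: 5.15
ee_pos: [593.5, 48.4, 68.3]
orientation: [2.874, 0.364, -0.986]
ft_force: [-0.6, 0.3, -0.5]
width: 61.2
```

Request:
apply_moves(
  increments=[
    {"gripper":45,"delta_pos":[0,0,0],"dr":[0,0,0]},
    {"gripper":45,"delta_pos":[0,0,0],"dr":[0,0,0]},
    {"gripper":45,"delta_pos":[0,0,0],"dr":[0,0,0]},
    {"gripper":45,"delta_pos":[0,0,0],"dr":[0,0,0]},
    {"gripper":43,"delta_pos":[0,0,0],"dr":[0,0,0]},
  ],
)

```text
t: 5.57
ee_pos: [592.3, 48.4, 68.5]
orientation: [2.874, 0.364, -0.988]
ft_force: [0.1, 0.1, 0.1]
width: 38.4
```

Run:
```python
from h import *
o,R,g=state();print(dp(R,g,LENS),"Ftool",(R.T@o["ft_force"]).round(1))
```

```text
t 5.57 g [583.9  46.2  75.3] F [0.1 0.1 0.1] M [-0.09  0.33  0.04] w 38.4 q [-0.06  0.69  2.29  2.78  0.76 -1.5 ]
[ 0.1  -0.05  0.09] Ftool [-0.  -0.  -0.2]
```

Request:
apply_moves(
  increments=[
    {"gripper":41,"delta_pos":[0,0,0],"dr":[0,0,0]},
    {"gripper":41,"delta_pos":[0,0,0],"dr":[0,0,0]},
    {"gripper":30,"delta_pos":[0,0,0],"dr":[0,0,0]},
    {"gripper":30,"delta_pos":[0,0,0],"dr":[0,0,0]},
    {"gripper":30,"delta_pos":[0,0,0],"dr":[0,0,0]},
  ],
)

```text
t: 5.98
ee_pos: [593.1, 48.2, 68.5]
orientation: [2.874, 0.363, -0.986]
ft_force: [-1.7, -4.3, 5.5]
width: 33.8
```

Run:
```python
from h import *
o,R,g=state();print(dp(R,g,LENS),"Ftool",(R.T@o["ft_force"]).round(1),R.T@[0,0,1])
```

```text
t 5.98 g [584.7  46.   75.2] F [-1.7 -4.3  5.5] M [-0.33 -0.26 -0.48] w 33.8 q [-0.06  0.7   2.28  2.78  0.76 -1.5 ]
[ 0.04 -0.08  0.13] Ftool [-5.5  3.7 -2.7] [-6.13941482e-01 -2.82353700e-04 -7.89351491e-01]
```

Request:
apply_moves(
  increments=[
    {"gripper":30,"delta_pos":[0,0.05,0],"dr":[0,0,0]},
    {"gripper":30,"delta_pos":[0,0,0],"dr":[0,0,0]},
    {"gripper":30,"delta_pos":[0,0,0],"dr":[0,0,0]},
    {"gripper":30,"delta_pos":[0,0,0],"dr":[0,0,0]},
    {"gripper":30,"delta_pos":[0,0,0],"dr":[0,0,0]},
  ],
)

```text
t: 6.4
ee_pos: [593.0, 48.2, 68.5]
orientation: [2.874, 0.365, -0.986]
ft_force: [-0.5, -2.6, 5.9]
width: 34.0
```

Run:
```python
from h import *
o,R,g=state();print(dp(R,g,LENS),"Ftool",(R.T@o["ft_force"]).round(1))
```

```text
t 6.4 g [584.6  46.   75.2] F [-0.5 -2.6  5.9] M [-0.13 -0.19 -0.18] w 34.0 q [-0.06  0.7   2.28  2.78  0.76 -1.5 ]
[ 0.04 -0.08  0.12] Ftool [-4.5  2.4 -3.9]
```

Request:
apply_moves(
  increments=[
    {"gripper":30,"delta_pos":[-0.15,0.05,-0.2],"dr":[0,0,0]},
    {"gripper":30,"delta_pos":[-0.3,0,-0.4],"dr":[0,0,0]},
    {"gripper":30,"delta_pos":[-0.4,0,-0.5],"dr":[0,0,0]},
    {"gripper":30,"delta_pos":[-0.4,0,-0.5],"dr":[0,0,0]},
    {"gripper":30,"delta_pos":[-0.3,0,-0.4],"dr":[0,0,0]},
  ],
)

```text
t: 6.82
ee_pos: [592.9, 47.7, 94.1]
orientation: [2.873, 0.365, -0.988]
ft_force: [-0.7, 0.7, -0.1]
width: 33.6
```

Run:
```python
from h import *
o,R,g=state();G=np.array([584.6,46,75.2])-90*YS;print("free grip xy",G.round(1));G[2]=g[2];print(dp(R,g,G),"Ftool",(R.T@o["ft_force"]).round(1))
```

```text
t 6.82 g [584.5  45.5 100.9] F [-0.7  0.7 -0.1] M [-0.06  0.36 -0.  ] w 33.6 q [-0.07  0.62  2.29  2.75  0.7  -1.46]
free grip xy [601.1 -42.5  75.2]
[-0.47  8.93  0.36] Ftool [-0.3 -0.8  0.5]
```

Request:
apply_moves(
  increments=[
    {"gripper":30,"delta_pos":[-0.05,1.0,0.04],"dr":[0,0,0]},
    {"gripper":30,"delta_pos":[-0.1,2.0,0.08],"dr":[0,0,0]},
    {"gripper":30,"delta_pos":[-0.12,2.5,0.08],"dr":[0,0,0]},
    {"gripper":30,"delta_pos":[-0.1,2.0,0.08],"dr":[0,0,0]},
    {"gripper":30,"delta_pos":[-0.1,1.4,0.08],"dr":[0,0,0]},
  ],
)

```text
t: 7.23
ee_pos: [610.1, -41.8, 94.1]
orientation: [2.873, 0.363, -0.987]
ft_force: [-0.1, -0.4, -0.6]
width: 33.2
```

Request:
apply_moves(
  increments=[
    {"gripper":30,"delta_pos":[0,0,0],"dr":[0,0,0]},
    {"gripper":30,"delta_pos":[0,0,0],"dr":[0,0,0]},
    {"gripper":30,"delta_pos":[0,0,0],"dr":[0,0,0]},
    {"gripper":30,"delta_pos":[0,0,0],"dr":[0,0,0]},
    {"gripper":30,"delta_pos":[0,0,0],"dr":[0,0,0]},
  ],
)

```text
t: 7.65
ee_pos: [609.1, -39.0, 93.3]
orientation: [2.873, 0.366, -0.988]
ft_force: [0.4, -0.6, -0.4]
width: 33.6
```

```bash
cat >> h.py <<'E'
def fits(W,c,r,lab):
    c1=np.array(c,float)
    for _ in range(4):
        P=W[np.linalg.norm(W-c1,axis=-1)<r+5];P=P[P[:,2]>c1[2]-r*0.3]
        if len(P)<8: print(lab,"few",len(P));return
        c1,e=sphere(P,r,c1)
    print(lab,c1.round(1),len(P),round(e,1))
E
python3 - <<'E'
from h import *
from workcell import ctrl
o,R,g=state();G=np.array([584.6,46,75.2])-90*YS;G[2]=g[2];print(dp(R,g,G),"Ftool",(R.T@o["ft_force"]).round(1))
for n in("scene","top"):
    d=ctrl.get_image(n);W=cloud(d);fits(W,g,17.5,n+" held");fits(W,LENS,17.5,n+" lens pillar")
    if n=="scene":cv2.imwrite("pics/s2.png",cv2.resize(d["img"][130:300,180:350,::-1],None,fx=3.5,fy=3.5,interpolation=2))
E
```

```text
t 7.65 g [600.7 -41.2 100.1] F [ 0.4 -0.6 -0.4] M [-0.1   0.39 -0.  ] w 33.6 q [-0.29  0.63  2.23  2.44  0.68 -1.34]
[-0.    0.14  0.  ] Ftool [0.4 0.6 0.2]
scene held [599.6 -38.9  99.6] 177 1.9
scene lens pillar few 0
top held [599.8 -39.2  99.3] 136 2.1
top lens pillar few 0
```

View pics/s2.png

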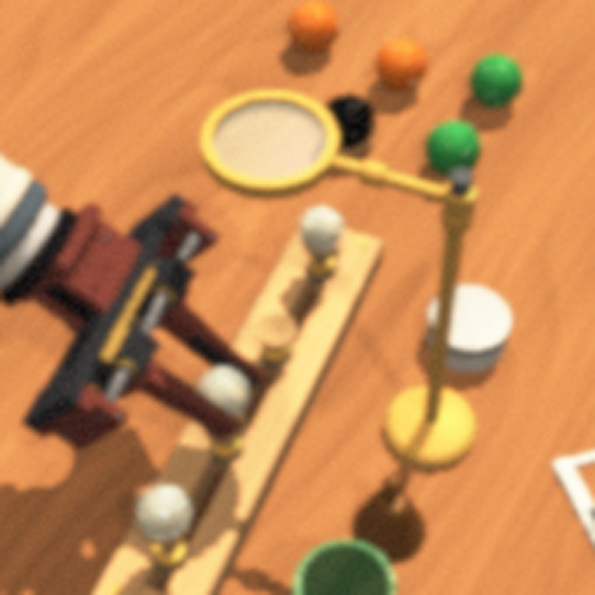

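The picture shows the cat's-eye held above the free cup at crop (225,390) and the lens cup empty at (277,330). I'll go down quickly to about 8 mm above the expected seat, then by feel.

Request:
apply_moves(
  increments=[
    {"gripper":30,"delta_pos":[0.15,0.07,0.2],"dr":[0,0,0]},
    {"gripper":30,"delta_pos":[0.2,0.07,0.25],"dr":[0,0,0]},
    {"gripper":30,"delta_pos":[0.2,0,0.25],"dr":[0,0,0]},
    {"gripper":30,"delta_pos":[0.18,0,0.24],"dr":[0,0,0]},
    {"gripper":30,"delta_pos":[0,0,0],"dr":[0,0,0]},
  ],
)

```text
t: 8.17
ee_pos: [609.5, -41.4, 80.5]
orientation: [2.873, 0.365, -0.99]
ft_force: [-0.7, -0.2, -0.7]
width: 33.9
```

Request:
apply_moves(
  increments=[
    {"gripper":30,"delta_pos":[0.03,0,0.04],"dr":[0,0,0]},
    {"gripper":30,"delta_pos":[0.03,0,0.04],"dr":[0,0,0]},
    {"gripper":30,"delta_pos":[0.03,0,0.04],"dr":[0,0,0]},
    {"gripper":30,"delta_pos":[0.03,0,0.04],"dr":[0,0,0]},
    {"gripper":30,"delta_pos":[0.03,0,0.04],"dr":[0,0,0]},
  ],
)

```text
t: 8.58
ee_pos: [609.8, -41.5, 79.0]
orientation: [2.873, 0.364, -0.988]
ft_force: [0.2, -0.1, 0.1]
width: 33.9
```

Run:
```python
from h import *
o,R,g=state();G=np.array([584.6,46,75.2])-90*YS;G[2]=g[2];print(dp(R,g,G),"Ftool",(R.T@o["ft_force"]).round(1))
```

```text
t 8.58 g [601.4 -43.7  85.8] F [ 0.2 -0.1  0.1] M [-0.08  0.39  0.04] w 33.9 q [-0.29  0.67  2.23  2.46  0.71 -1.38]
[-0.   -0.12  0.  ] Ftool [ 0.   0.1 -0.2]
```

Request:
apply_moves(
  increments=[
    {"gripper":30,"delta_pos":[0.03,-0.05,0.04],"dr":[0,0,0]},
    {"gripper":30,"delta_pos":[0.03,-0.05,0.04],"dr":[0,0,0]},
    {"gripper":30,"delta_pos":[0.03,0,0.04],"dr":[0,0,0]},
    {"gripper":30,"delta_pos":[0.03,0,0.04],"dr":[0,0,0]},
    {"gripper":30,"delta_pos":[0.03,0,0.04],"dr":[0,0,0]},
  ],
)

```text
t: 9.0
ee_pos: [609.5, -40.5, 76.4]
orientation: [2.873, 0.364, -0.988]
ft_force: [-0.1, -0.3, -0.1]
width: 33.5
```

Request:
apply_moves(
  increments=[
    {"gripper":30,"delta_pos":[0.03,0,0.04],"dr":[0,0,0]},
    {"gripper":30,"delta_pos":[0.03,0,0.04],"dr":[0,0,0]},
    {"gripper":30,"delta_pos":[0.03,0,0.04],"dr":[0,0,0]},
    {"gripper":30,"delta_pos":[0.03,0,0.04],"dr":[0,0,0]},
    {"gripper":30,"delta_pos":[0,0,0],"dr":[0,0,0]},
  ],
)

```text
t: 9.42
ee_pos: [609.4, -40.5, 74.3]
orientation: [2.873, 0.364, -0.988]
ft_force: [0.5, 0.9, -0.7]
width: 33.7
```

Run:
```python
from h import *
o,R,g=state();G=np.array([584.6,46,75.2])-90*YS;G[2]=g[2];print(dp(R,g,G),"Ftool",(R.T@o["ft_force"]).round(1))
```

```text
t 9.42 g [601.  -42.6  81.1] F [ 0.5  0.9 -0.7] M [-0.08  0.36 -0.03] w 33.7 q [-0.29  0.68  2.23  2.47  0.72 -1.39]
[ 0.01 -0.01 -0.01] Ftool [ 1.  -0.7  0.2]
```

Lateral position is right on. Continuing the descent.

Request:
apply_moves(
  increments=[
    {"gripper":30,"delta_pos":[0.03,0,0.04],"dr":[0,0,0]},
    {"gripper":30,"delta_pos":[0.03,0,0.04],"dr":[0,0,0]},
    {"gripper":30,"delta_pos":[0.03,0,0.04],"dr":[0,0,0]},
    {"gripper":30,"delta_pos":[0.03,0,0.04],"dr":[0,0,0]},
    {"gripper":30,"delta_pos":[0,0,0],"dr":[0,0,0]},
  ],
)

```text
t: 9.83
ee_pos: [609.3, -40.5, 72.3]
orientation: [2.873, 0.365, -0.988]
ft_force: [-0.6, -0.8, -0.3]
width: 33.8
```

```bash
python3 -c "
from h import *
o,R,g=state()"
```

```text
t 9.83 g [600.9 -42.6  79.1] F [-0.6 -0.8 -0.3] M [-0.13  0.35 -0.02] w 33.8 q [-0.29  0.69  2.23  2.48  0.72 -1.39]
```

Request:
apply_moves(
  increments=[
    {"gripper":30,"delta_pos":[0.03,0,0.04],"dr":[0,0,0]},
    {"gripper":30,"delta_pos":[0.03,0,0.04],"dr":[0,0,0]},
    {"gripper":30,"delta_pos":[0.03,0,0.04],"dr":[0,0,0]},
    {"gripper":30,"delta_pos":[0,0,0],"dr":[0,0,0]},
    {"gripper":30,"delta_pos":[0,0,0],"dr":[0,0,0]},
  ],
)

```text
t: 10.25
ee_pos: [609.3, -40.5, 70.9]
orientation: [2.873, 0.364, -0.988]
ft_force: [-0.0, -0.3, 0.4]
width: 34.2
```

```bash
python3 -c "
from h import *
o,R,g=state()"
```

```text
t 10.25 g [600.9 -42.7  77.6] F [-0.  -0.3  0.4] M [-0.13  0.4   0.01] w 34.2 q [-0.29  0.69  2.23  2.48  0.72 -1.4 ]
```

Request:
apply_moves(
  increments=[
    {"gripper":30,"delta_pos":[0.03,0,0.04],"dr":[0,0,0]},
    {"gripper":30,"delta_pos":[0.03,0,0.04],"dr":[0,0,0]},
    {"gripper":30,"delta_pos":[0.03,0,0.04],"dr":[0,0,0]},
    {"gripper":30,"delta_pos":[0,0,0],"dr":[0,0,0]},
    {"gripper":30,"delta_pos":[0,0,0],"dr":[0,0,0]},
  ],
)

```text
t: 10.67
ee_pos: [609.6, -40.5, 70.0]
orientation: [2.874, 0.364, -0.986]
ft_force: [-2.0, -0.3, 4.5]
width: 33.3
```

```bash
python3 -c "
from h import *
o,R,g=state()"
```

```text
t 10.67 g [601.2 -42.7  76.7] F [-2.  -0.3  4.5] M [ 0.15 -0.11  0.02] w 33.3 q [-0.29  0.69  2.22  2.48  0.73 -1.4 ]
```

Contact felt at about 4.5 N, with the grip at z ≈ 76.7. I'll open gently.

Request:
apply_moves(
  increments=[
    {"gripper":42,"delta_pos":[0,0,0],"dr":[0,0,0]},
    {"gripper":44,"delta_pos":[0,0,0],"dr":[0,0,0]},
    {"gripper":50,"delta_pos":[0,0,0],"dr":[0,0,0]},
    {"gripper":60,"delta_pos":[0,0,0],"dr":[0,0,0]},
    {"gripper":66,"delta_pos":[0,0,0],"dr":[0,0,0]},
  ],
)

```text
t: 11.08
ee_pos: [609.3, -40.5, 69.3]
orientation: [2.873, 0.364, -0.989]
ft_force: [-0.7, -0.5, 0.1]
width: 53.9
```

Request:
apply_moves(
  increments=[
    {"gripper":66,"delta_pos":[-0.5,0,0],"dr":[0,0,0]},
    {"gripper":70,"delta_pos":[-1.5,0,0],"dr":[0,0,0]},
    {"gripper":80,"delta_pos":[-2.5,0,0],"dr":[0,0,0]},
    {"gripper":82,"delta_pos":[-2.5,0,0],"dr":[0,0,0]},
    {"gripper":82,"delta_pos":[-2.5,0,0],"dr":[0,0,0]},
  ],
)

```text
t: 11.5
ee_pos: [535.5, -59.1, 128.1]
orientation: [2.873, 0.365, -0.989]
ft_force: [0.4, 0.3, 1.1]
width: 71.8
```

Run:
```python
from h import *
from workcell import ctrl
o,R,g=state();Rt=target()
S=np.load
for n in("scene","top"):
    d=ctrl.get_image(n);W=cloud(d)
    fits(W,FREE+[0,0,2],17.5,n+" placed");fits(W,[567,135,80],17.5,n+" left");fits(W,[617,-130,88],17.5,n+" right");fits(W,ONYX,25,n+" onyx")
    P=W[(abs(W[...,0]-584)<25)&(abs(W[...,1]-46)<25)&(W[...,2]>45)&(W[...,2]<85)];print("lens cup",len(P),P.mean(0).round(1),np.percentile(P,[2,98],axis=0).round(1).tolist())
from k import ik,PR
for G in(ONYX+[0,0,90]-120*R[:,0],ONYX+[0,0,40]-40*R[:,0],ONYX):
    print(G.round(),dp(R,g,G),ik(PR,G+11*R[:,0],R,[.5,.9,1.9,3.5,.6,-1.7])[0].round(2))
```

```text
t 11.5 g [527.1 -61.3 134.9] F [0.4 0.3 1.1] M [-0.08  0.34 -0.01] w 71.8 q [-0.41  0.52  2.37  2.31  0.72 -1.33]
scene placed [600.7 -42.9  75.6] 164 1.3
scene left [567.4 134.3  79.9] 125 1.1
scene right [ 617.  -131.2   87.8] 193 1.0
scene onyx [494.2 293.4  28.8] 156 1.5
lens cup 103 [583.8  45.7  59.6] [[570.3, 30.6, 54.4], [597.7, 59.7, 63.9]]
top placed [600.5 -40.9  75.4] 124 2.1
top left [566.7 136.3  80.2] 126 1.8
top right [ 616.8 -129.5   87.3] 124 1.7
top onyx [493.7 295.   29.2] 244 1.9
lens cup 33 [574.4  47.1  60.4] [[568.6, 34.4, 53.7], [579.2, 59.4, 64.6]]
[402. 271. 193.] [ -6.57 -35.26  -2.25] [ 0.95  0.55  2.16  4.19  0.62 -2.05]
[463. 286.  94.] [  4.51 -35.25   1.69] [ 0.82  0.86  1.95  3.92  0.64 -1.87]
[494. 294.  30.] [ 10.97 -35.25   4.84] [ 0.77  1.02  1.82  3.83  0.65 -1.81]
```

Cat's-eye placed: fitted at (600.6, -41.9) against the cup axis at (600.4, -41.6), and both neighbours are unmoved. Now I'll plan the onyx approach, yawed a little more to keep the body clear of the orange balls.

Run:
```python
from h import *
from k import ik,PR
d=load("top0.npz")
for u,v in((141,227),(138,262),(168,195)): print(ray(d,u,v,30).round())
o,R,g=state();tcp=o["ee_pos"]
w=R.T@[0,0,.2];print("dr",w.round(3))
R2=Ro.from_euler('z',.2).as_matrix()@R;g2=tcp-11*R2[:,0];print(R2.round(3).tolist())
for G in(ONYX-90*R2[:,0],ONYX):
    print(G.round(),dp(R2,g2,G),ik(PR,G+11*R2[:,0],R2,[.5,.9,1.9,3.5,.6,-1.7])[0].round(2))
```

```text
[493. 388.  30.]
[395. 390.  30.]
[587. 318.  30.]
t 11.6 g [526.2 -61.7 135.9] F [-0.3 -1.1  0.3] M [-0.1   0.34  0.04] w 72.2 q [-0.41  0.51  2.37  2.31  0.72 -1.33]
dr [-0.123 -0.    -0.158]
[[0.71, 0.436, -0.554], [0.344, -0.9, -0.268], [-0.615, -0.0, -0.788]]
[430. 263.  85.] [  7.5  -33.62   0.63] [ 0.66  0.91  2.01  3.4   0.69 -1.64]
[494. 294.  30.] [ 16.5  -33.62   0.63] [ 0.61  1.02  1.84  3.35  0.64 -1.64]
```

Request:
apply_moves(
  increments=[
    {"gripper":82,"delta_pos":[0,0,0],"dr":[-0.061,0,-0.079]},
    {"gripper":82,"delta_pos":[0,0,0],"dr":[-0.062,0,-0.079]},
    {"gripper":82,"delta_pos":[0.75,-3.36,0.06],"dr":[0,0,0]},
    {"gripper":82,"delta_pos":[0.75,-3.36,0.06],"dr":[0,0,0]},
    {"gripper":82,"delta_pos":[0.75,-3.36,0.06],"dr":[0,0,0]},
  ],
)

```text
t: 12.02
ee_pos: [510.1, 37.8, 112.5]
orientation: [2.776, 0.618, -0.951]
ft_force: [1.2, -0.1, -1.0]
width: 72.1
```

Request:
apply_moves(
  increments=[
    {"gripper":82,"delta_pos":[0.75,-3.36,0.06],"dr":[0,0,0]},
    {"gripper":82,"delta_pos":[0.75,-3.36,0.06],"dr":[0,0,0]},
    {"gripper":82,"delta_pos":[0.75,-3.36,0.06],"dr":[0,0,0]},
    {"gripper":82,"delta_pos":[0.75,-3.36,0.06],"dr":[0,0,0]},
    {"gripper":82,"delta_pos":[0.75,-3.36,0.06],"dr":[0,0,0]},
  ],
)

```text
t: 12.43
ee_pos: [461.9, 204.1, 86.4]
orientation: [2.774, 0.623, -0.953]
ft_force: [0.3, 0.1, -0.2]
width: 72.3
```

Request:
apply_moves(
  increments=[
    {"gripper":82,"delta_pos":[0.75,-3.36,0.06],"dr":[0,0,0]},
    {"gripper":82,"delta_pos":[0.75,-3.36,0.06],"dr":[0,0,0]},
    {"gripper":82,"delta_pos":[0,0,0],"dr":[0,0,0]},
    {"gripper":82,"delta_pos":[0,0,0],"dr":[0,0,0]},
    {"gripper":82,"delta_pos":[0,0,0],"dr":[0,0,0]},
  ],
)

```text
t: 12.85
ee_pos: [443.1, 268.6, 77.0]
orientation: [2.773, 0.626, -0.953]
ft_force: [1.4, -0.6, -0.5]
width: 72.0
```

```bash
python3 -c "
from h import *
o,R,g=state();print(dp(R,g,ONYX),(R.T@[0,0,1]).round(3),R.round(3).tolist())"
```

```text
t 12.85 g [435.3 264.9  83.7] F [ 1.4 -0.6 -0.5] M [-0.14  0.34 -0.01] w 72.0 q [ 0.59  0.69  2.45  3.29  0.9  -1.57]
[ 8.51 -0.14  0.25] [-0.615 -0.    -0.789] [[0.712, 0.43, -0.555], [0.339, -0.903, -0.264], [-0.615, -0.0, -0.789]]
```

Request:
apply_moves(
  increments=[
    {"gripper":82,"delta_pos":[1.9,-0.03,0.05],"dr":[0,0,0]},
    {"gripper":82,"delta_pos":[1.9,-0.03,0.05],"dr":[0,0,0]},
    {"gripper":82,"delta_pos":[1.9,-0.03,0.05],"dr":[0,0,0]},
    {"gripper":82,"delta_pos":[1.6,-0.03,0.05],"dr":[0,0,0]},
    {"gripper":82,"delta_pos":[1.2,-0.02,0.05],"dr":[0,0,0]},
  ],
)

```text
t: 13.27
ee_pos: [504.4, 294.9, 22.5]
orientation: [2.778, 0.617, -0.954]
ft_force: [0.8, -0.1, 0.1]
width: 71.8
```

Request:
apply_moves(
  increments=[
    {"gripper":61,"delta_pos":[0,0,0],"dr":[0,0,0]},
    {"gripper":61,"delta_pos":[0,0,0],"dr":[0,0,0]},
    {"gripper":61,"delta_pos":[0,0,0],"dr":[0,0,0]},
    {"gripper":61,"delta_pos":[0,0,0],"dr":[0,0,0]},
    {"gripper":61,"delta_pos":[0,0,0],"dr":[0,0,0]},
  ],
)

```text
t: 13.68
ee_pos: [501.4, 297.2, 23.6]
orientation: [2.774, 0.624, -0.953]
ft_force: [0.6, 0.4, -0.6]
width: 53.5
```

```bash
python3 -c "
from h import *
o,R,g=state();print(dp(R,g,ONYX),(R.T@o['ft_force']).round(1))"
```

```text
t 13.68 g [493.5 293.5  30.3] F [ 0.6  0.4 -0.6] M [-0.12  0.3  -0.04] w 53.5 q [ 0.56  0.82  2.3   3.26  0.89 -1.57]
[ 0.11 -0.06  0.02] [ 0.9 -0.1  0. ]
```

Request:
apply_moves(
  increments=[
    {"gripper":59,"delta_pos":[0.05,0,0],"dr":[0,0,0]},
    {"gripper":57,"delta_pos":[0,0,0],"dr":[0,0,0]},
    {"gripper":40,"delta_pos":[0,0,0],"dr":[0,0,0]},
    {"gripper":40,"delta_pos":[0,0,0],"dr":[0,0,0]},
    {"gripper":40,"delta_pos":[0,0,0],"dr":[0,0,0]},
  ],
)

```text
t: 14.1
ee_pos: [502.4, 297.1, 23.3]
orientation: [2.776, 0.622, -0.952]
ft_force: [1.0, -5.7, 3.4]
width: 48.9
```

Request:
apply_moves(
  increments=[
    {"gripper":40,"delta_pos":[0,0,0],"dr":[0,0,0]},
    {"gripper":40,"delta_pos":[0,0,0],"dr":[0,0,0]},
    {"gripper":40,"delta_pos":[0,0,0],"dr":[0,0,0]},
    {"gripper":40,"delta_pos":[-0.1,0,-0.12],"dr":[0,0,0]},
    {"gripper":40,"delta_pos":[-0.15,0,-0.2],"dr":[0,0,0]},
  ],
)

```text
t: 14.52
ee_pos: [501.7, 297.8, 26.5]
orientation: [2.773, 0.625, -0.955]
ft_force: [-0.3, -0.0, -2.4]
width: 49.3
```

```bash
python3 -c "
from h import *
o,R,g=state();print(dp(R,g,ONYX),(R.T@o['ft_force']).round(1))"
```

```text
t 14.52 g [493.8 294.1  33.3] F [-0.3 -0.  -2.4] M [-0.22  0.55 -0.03] w 49.3 q [ 0.56  0.81  2.3   3.27  0.88 -1.58]
[ 0.25 -0.02  0.29] [ 1.2 -0.1  2.1]
```

Request:
apply_moves(
  increments=[
    {"gripper":40,"delta_pos":[-0.6,0,-0.8],"dr":[0,0,0]},
    {"gripper":40,"delta_pos":[-1.2,0,-1.6],"dr":[0,0,0]},
    {"gripper":40,"delta_pos":[-1.2,0,-1.6],"dr":[0,0,0]},
    {"gripper":40,"delta_pos":[-1.2,0,-1.6],"dr":[0,0,0]},
    {"gripper":40,"delta_pos":[-0.4,0,-0.6],"dr":[0,0,0]},
  ],
)

```text
t: 14.93
ee_pos: [503.8, 299.1, 106.3]
orientation: [2.775, 0.627, -0.95]
ft_force: [-0.1, -0.1, -2.4]
width: 49.0
```

Request:
apply_moves(
  increments=[
    {"gripper":40,"delta_pos":[0,0,0],"dr":[0.04,0,0.052]},
    {"gripper":40,"delta_pos":[0,0,0],"dr":[0.042,0,0.054]},
    {"gripper":40,"delta_pos":[0,0,0],"dr":[0.041,0,0.052]},
    {"gripper":40,"delta_pos":[0,0,0],"dr":[0,0,0]},
    {"gripper":40,"delta_pos":[0,0,0],"dr":[0,0,0]},
  ],
)

```text
t: 15.35
ee_pos: [503.2, 299.7, 103.7]
orientation: [2.876, 0.357, -0.988]
ft_force: [-0.2, 0.7, -1.7]
width: 49.1
```

Run:
```python
from h import *
from workcell import ctrl
o,R,g=state();print(R.round(3).tolist(),(R.T@o["ft_force"]).round(1))
for n in("scene","top"):
    d=ctrl.get_image(n);fits(cloud(d),g,25,n+" held onyx")
L=np.array([584.6,46,108.]);x=R[:,0]*[1,1,0];x/=np.linalg.norm(x)
for G in(L-90*x,L): print(G.round(),dp(R,g,G))
```

```text
t 15.35 g [494.8 297.6 110.5] F [-0.2  0.7 -1.7] M [-0.17  0.56 -0.03] w 49.1 q [ 0.69  0.6   2.29  3.71  0.69 -1.74]
[[0.765, 0.244, -0.596], [0.193, -0.97, -0.15], [-0.615, -0.0, -0.789]] [ 1.1 -0.7  1.3]
scene held onyx [494.2 297.9 109.4] 166 1.6
top held onyx [493.5 299.5 109.3] 292 1.8
[497.  24. 108.] [-4.93 26.59  4.15]
[585.  46. 108.] [ 2.17 26.59 -1.38]
```

Request:
apply_moves(
  increments=[
    {"gripper":40,"delta_pos":[-0.3,1.5,0.23],"dr":[0,0,0]},
    {"gripper":40,"delta_pos":[-0.55,2.95,0.46],"dr":[0,0,0]},
    {"gripper":40,"delta_pos":[-0.55,2.95,0.46],"dr":[0,0,0]},
    {"gripper":40,"delta_pos":[-0.55,2.95,0.46],"dr":[0,0,0]},
    {"gripper":40,"delta_pos":[-0.55,2.95,0.46],"dr":[0,0,0]},
  ],
)

```text
t: 15.87
ee_pos: [503.4, 160.6, 102.7]
orientation: [2.877, 0.355, -0.99]
ft_force: [0.8, -0.9, -2.7]
width: 49.2
```

Request:
apply_moves(
  increments=[
    {"gripper":40,"delta_pos":[-0.55,2.95,0.46],"dr":[0,0,0]},
    {"gripper":40,"delta_pos":[-0.55,2.95,0.46],"dr":[0,0,0]},
    {"gripper":40,"delta_pos":[-0.55,2.95,0.46],"dr":[0,0,0]},
    {"gripper":40,"delta_pos":[-0.55,2.95,0.46],"dr":[0,0,0]},
    {"gripper":40,"delta_pos":[-0.25,1.5,0.23],"dr":[0,0,0]},
  ],
)

```text
t: 16.28
ee_pos: [504.3, 21.7, 101.2]
orientation: [2.879, 0.349, -0.991]
ft_force: [-0.3, 0.5, -2.6]
width: 49.0
```

Request:
apply_moves(
  increments=[
    {"gripper":40,"delta_pos":[0,0,0],"dr":[0,0,0]},
    {"gripper":40,"delta_pos":[0,0,0],"dr":[0,0,0]},
    {"gripper":40,"delta_pos":[0,0,0],"dr":[0,0,0]},
    {"gripper":40,"delta_pos":[0,0,0],"dr":[0,0,0]},
    {"gripper":40,"delta_pos":[0,0,0],"dr":[0,0,0]},
  ],
)

```text
t: 16.7
ee_pos: [504.8, 26.2, 101.7]
orientation: [2.877, 0.355, -0.989]
ft_force: [0.7, 0.4, -2.5]
width: 48.9
```

Run:
```python
from h import *
o,R,g=state();print((R.T@o["ft_force"]).round(1),R.round(3).tolist())
L=np.array([584.8,45.8,104.]);print(dp(R,g,L))
```

```text
t 16.7 g [496.4  24.1 108.4] F [ 0.7  0.4 -2.5] M [-0.11  0.57  0.01] w 48.9 q [-0.16  0.6   2.47  2.71  0.85 -1.53]
[ 2.2 -0.2  1.5] [[0.765, 0.243, -0.596], [0.192, -0.97, -0.149], [-0.615, -0.001, -0.789]]
[ 7.45  0.04 -5.24]
```

Request:
apply_moves(
  increments=[
    {"gripper":40,"delta_pos":[1.5,0.01,-1.05],"dr":[0,0,0]},
    {"gripper":40,"delta_pos":[1.8,0.01,-1.27],"dr":[0,0,0]},
    {"gripper":40,"delta_pos":[1.8,0.01,-1.27],"dr":[0,0,0]},
    {"gripper":40,"delta_pos":[1.5,0.01,-1.05],"dr":[0,0,0]},
    {"gripper":40,"delta_pos":[0.85,0,-0.6],"dr":[0,0,0]},
  ],
)

```text
t: 17.12
ee_pos: [595.5, 48.3, 97.9]
orientation: [2.878, 0.355, -0.985]
ft_force: [0.8, -0.8, -2.2]
width: 48.9
```

Request:
apply_moves(
  increments=[
    {"gripper":40,"delta_pos":[0,0,0],"dr":[0,0,0]},
    {"gripper":40,"delta_pos":[0,0,0],"dr":[0,0,0]},
    {"gripper":40,"delta_pos":[0,0,0],"dr":[0,0,0]},
    {"gripper":40,"delta_pos":[0,0,0],"dr":[0,0,0]},
    {"gripper":40,"delta_pos":[0,0,0],"dr":[0,0,0]},
  ],
)

```text
t: 17.53
ee_pos: [592.4, 46.1, 96.9]
orientation: [2.878, 0.351, -0.991]
ft_force: [1.2, 0.6, -2.0]
width: 48.8
```

Run:
```python
from h import *
from workcell import ctrl
o,R,g=state();L=np.array([584.8,45.8,90.]);print(dp(R,g,[L[0],L[1],g[2]]),dp(R,g,L))
d=ctrl.get_image("scene");fits(cloud(d),g,25,"held")
cv2.imwrite("pics/s3.png",cv2.resize(d["img"][130:300,180:350,::-1],None,fx=3.5,fy=3.5,interpolation=2))
```

```text
t 17.53 g [584.   44.  103.7] F [ 1.2  0.6 -2. ] M [-0.15  0.53  0.01] w 48.8 q [-0.06  0.62  2.29  2.76  0.69 -1.46]
[ 0.1  -0.15 -0.07] [ 0.94 -0.15  1.  ]
held [583.4  45.7 102.8] 286 1.6
```

View pics/s3.png

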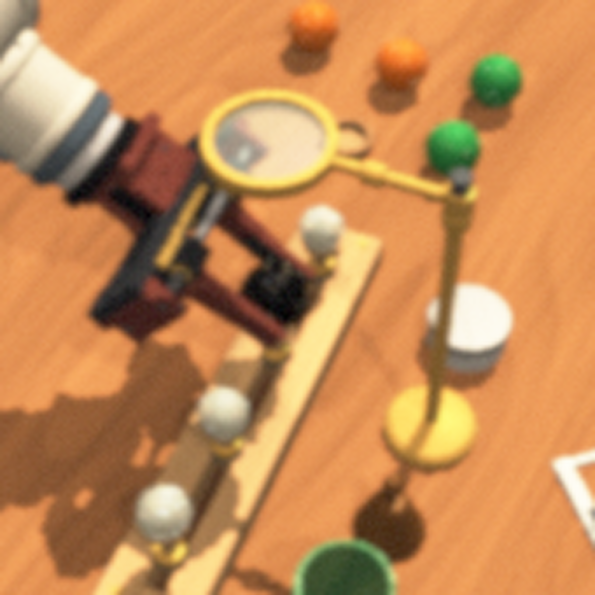

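The view shows the dark onyx held over the lens cup at crop (278,290), under the ring. The free cup now holds the moved cat's-eye at (225,413), and nothing has been disturbed. I'll descend to near contact, then by feel.

Request:
apply_moves(
  increments=[
    {"gripper":40,"delta_pos":[0.2,-0.03,0.25],"dr":[0,0,0]},
    {"gripper":40,"delta_pos":[0.2,-0.03,0.25],"dr":[0,0,0]},
    {"gripper":40,"delta_pos":[0.2,-0.04,0.25],"dr":[0,0,0]},
    {"gripper":40,"delta_pos":[0.2,0,0.2],"dr":[0,0,0]},
    {"gripper":40,"delta_pos":[0,0,0],"dr":[0,0,0]},
  ],
)

```text
t: 18.0
ee_pos: [593.5, 47.4, 83.9]
orientation: [2.878, 0.351, -0.99]
ft_force: [-0.7, -0.1, -2.0]
width: 48.6
```

Request:
apply_moves(
  increments=[
    {"gripper":40,"delta_pos":[0.03,0,0.04],"dr":[0,0,0]},
    {"gripper":40,"delta_pos":[0.03,0,0.04],"dr":[0,0,0]},
    {"gripper":40,"delta_pos":[0.03,0,0.04],"dr":[0,0,0]},
    {"gripper":40,"delta_pos":[0,0,0],"dr":[0,0,0]},
    {"gripper":40,"delta_pos":[0,0,0],"dr":[0,0,0]},
  ],
)

```text
t: 18.42
ee_pos: [593.7, 47.4, 83.5]
orientation: [2.878, 0.351, -0.988]
ft_force: [0.4, 0.3, -2.3]
width: 49.2
```

Run:
```python
from h import *
from workcell import ctrl
o,R,g=state();L=np.array([584.8,45.8,90.]);print(dp(R,g,[L[0],L[1],g[2]]))
d=ctrl.get_image("scene");fits(cloud(d),g,25,"held");o,R,g=state()
```

```text
t 18.42 g [585.3  45.3  90.2] F [ 0.4  0.3 -2.3] M [-0.13  0.58 -0.03] w 49.2 q [-0.06  0.65  2.29  2.78  0.72 -1.48]
[-0.03 -0.06  0.02]
held [584.9  46.9  89.2] 282 1.6
t 18.47 g [585.3  45.3  90.2] F [ 0.5  1.1 -1.3] M [-0.15  0.55 -0.01] w 48.8 q [-0.06  0.65  2.29  2.78  0.72 -1.48]
```

Request:
apply_moves(
  increments=[
    {"gripper":40,"delta_pos":[0.02,0,0.1],"dr":[0,0,0]},
    {"gripper":40,"delta_pos":[0.05,0,0.07],"dr":[0,0,0]},
    {"gripper":40,"delta_pos":[0.05,0,0.06],"dr":[0,0,0]},
    {"gripper":40,"delta_pos":[0.05,0,0.07],"dr":[0,0,0]},
    {"gripper":40,"delta_pos":[0,0,0],"dr":[0,0,0]},
  ],
)

```text
t: 18.88
ee_pos: [593.1, 47.3, 79.7]
orientation: [2.878, 0.351, -0.989]
ft_force: [-0.2, 0.9, -1.3]
width: 49.2
```

```bash
python3 -c "
from h import *
o,R,g=state()"
```

```text
t 18.88 g [584.7  45.2  86.5] F [-0.2  0.9 -1.3] M [-0.15  0.57 -0.01] w 49.2 q [-0.06  0.66  2.29  2.78  0.73 -1.49]
```

Request:
apply_moves(
  increments=[
    {"gripper":40,"delta_pos":[0.03,0,0.04],"dr":[0,0,0]},
    {"gripper":40,"delta_pos":[0.03,0,0.04],"dr":[0,0,0]},
    {"gripper":40,"delta_pos":[0.03,0,0.04],"dr":[0,0,0]},
    {"gripper":40,"delta_pos":[0,0,0],"dr":[0,0,0]},
    {"gripper":40,"delta_pos":[0,0,0],"dr":[0,0,0]},
  ],
)

```text
t: 19.3
ee_pos: [593.2, 47.3, 78.4]
orientation: [2.878, 0.351, -0.989]
ft_force: [-0.1, 0.0, -2.2]
width: 48.9
```

```bash
python3 -c "
from h import *
o,R,g=state()"
```

```text
t 19.3 g [584.7  45.2  85.2] F [-0.1  0.  -2.2] M [-0.15  0.53 -0.05] w 48.9 q [-0.06  0.67  2.29  2.78  0.73 -1.49]
```

Request:
apply_moves(
  increments=[
    {"gripper":40,"delta_pos":[0.03,0,0.04],"dr":[0,0,0]},
    {"gripper":40,"delta_pos":[0.03,0,0.04],"dr":[0,0,0]},
    {"gripper":40,"delta_pos":[0.03,0,0.04],"dr":[0,0,0]},
    {"gripper":40,"delta_pos":[0,0,0],"dr":[0,0,0]},
    {"gripper":40,"delta_pos":[0,0,0],"dr":[0,0,0]},
  ],
)

```text
t: 19.72
ee_pos: [593.2, 47.3, 77.2]
orientation: [2.878, 0.351, -0.988]
ft_force: [-2.3, 0.2, 1.1]
width: 48.2
```

```bash
python3 -c "
from h import *
o,R,g=state()"
```

```text
t 19.72 g [584.8  45.2  83.9] F [-2.3  0.2  1.1] M [-0.11  0.27 -0.03] w 48.2 q [-0.06  0.67  2.29  2.78  0.74 -1.49]
```

First contact, with Fz up about 3 N and Fx at -2.3, so the onyx sits a touch too far forward. I'll ease it back 0.5 mm and down 0.5 mm.

Request:
apply_moves(
  increments=[
    {"gripper":40,"delta_pos":[-0.04,0,0.03],"dr":[0,0,0]},
    {"gripper":40,"delta_pos":[0.03,0,0.04],"dr":[0,0,0]},
    {"gripper":40,"delta_pos":[0,0,0],"dr":[0,0,0]},
    {"gripper":40,"delta_pos":[0,0,0],"dr":[0,0,0]},
    {"gripper":40,"delta_pos":[0,0,0],"dr":[0,0,0]},
  ],
)

```text
t: 20.13
ee_pos: [592.9, 47.2, 77.0]
orientation: [2.879, 0.351, -0.987]
ft_force: [-2.3, -0.8, 5.4]
width: 48.7
```

```bash
python3 -c "
from h import *
o,R,g=state()"
```

```text
t 20.13 g [584.5  45.2  83.7] F [-2.3 -0.8  5.4] M [ 0.01 -0.07  0.07] w 48.7 q [-0.06  0.67  2.29  2.78  0.74 -1.49]
```

Request:
apply_moves(
  increments=[
    {"gripper":58,"delta_pos":[0,0,0],"dr":[0,0,0]},
    {"gripper":60,"delta_pos":[0,0,0],"dr":[0,0,0]},
    {"gripper":66,"delta_pos":[0,0,0],"dr":[0,0,0]},
    {"gripper":76,"delta_pos":[0,0,0],"dr":[0,0,0]},
    {"gripper":76,"delta_pos":[0,0,0],"dr":[0,0,0]},
  ],
)

```text
t: 20.55
ee_pos: [592.6, 47.1, 76.3]
orientation: [2.878, 0.351, -0.989]
ft_force: [0.5, 0.3, 0.6]
width: 65.7
```

Request:
apply_moves(
  increments=[
    {"gripper":76,"delta_pos":[-0.5,0,0],"dr":[0,0,0]},
    {"gripper":76,"delta_pos":[-1.5,0,0],"dr":[0,0,0]},
    {"gripper":76,"delta_pos":[-2.5,0,0],"dr":[0,0,0]},
    {"gripper":76,"delta_pos":[-3.0,0,0],"dr":[0,0,0]},
    {"gripper":76,"delta_pos":[-3.0,0,0],"dr":[0,0,0]},
  ],
)

```text
t: 20.97
ee_pos: [510.9, 27.3, 141.1]
orientation: [2.877, 0.352, -0.99]
ft_force: [0.9, 0.4, 1.4]
width: 66.9
```

Request:
apply_moves(
  increments=[
    {"gripper":76,"delta_pos":[-1.0,0,0],"dr":[0,0,0]},
    {"gripper":76,"delta_pos":[0,0,0],"dr":[0,0,0]},
    {"gripper":76,"delta_pos":[0,0,0],"dr":[0,0,0]},
    {"gripper":76,"delta_pos":[0,0,0],"dr":[0,0,0]},
    {"gripper":76,"delta_pos":[0,0,0],"dr":[0,0,0]},
  ],
)

```text
t: 21.38
ee_pos: [505.8, 25.4, 146.7]
orientation: [2.878, 0.352, -0.988]
ft_force: [-0.5, -0.4, 0.3]
width: 66.5
```

Run:
```python
from h import *
from workcell import ctrl
o,R,g=state()
for n in("scene","top"):
    d=ctrl.get_image(n);W=cloud(d)
    fits(W,FREE+[0,0,2],17.5,n+" placed");fits(W,[567,135,80],17.5,n+" left");fits(W,[617,-130,88],17.5,n+" right");fits(W,LENS+[0,0,8],25,n+" onyx")
    P=W[(abs(W[...,0]-585)<70)&(abs(W[...,1]-40)<70)&(W[...,2]>235)&(W[...,2]<275)];print("lens",((np.percentile(P,2,axis=0)+np.percentile(P,98,axis=0))/2).round(1))
    if n=="scene":cv2.imwrite("pics/s4.png",cv2.resize(d["img"][130:330,160:360,::-1],None,fx=3,fy=3,interpolation=2))
```

```text
t 21.38 g [497.4  23.3 153.4] F [-0.5 -0.4  0.3] M [-0.07  0.36 -0.  ] w 66.5 q [-0.16  0.44  2.47  2.64  0.7  -1.43]
scene placed [600.3 -42.8  75.3] 164 1.1
scene left [567.2 134.   80. ] 127 1.2
scene right [ 616.9 -131.1   87.9] 193 0.9
scene onyx [583.6  45.7  82.5] 289 1.2
lens [597.3  43.6 258. ]
top placed [600.3 -40.1  75.4] 124 1.8
top left [567.4 136.   80.1] 128 1.8
top right [ 616.8 -129.3   88. ] 127 1.8
top onyx [584.6  47.6  83.9] 82 1.5
lens [594.3  47.6 259.9]
```

View pics/s4.png

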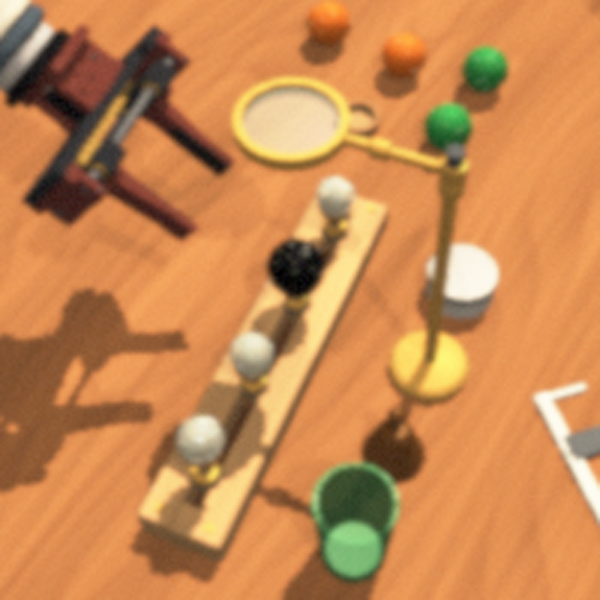

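The onyx rests in the lens cradle at crop (296,267), with cat's-eyes in the other three cradles. The lens, tin and tumbler are unmoved and the gripper is clear.

```bash
python3 -c "
from workcell import ctrl
print(ctrl.close_job())"
```

```text
the job is handed in; nothing more can be done
None
```

The onyx now rests in the cradle under the magnifier, and the cat's-eye that was there lies in the cradle that was free. The job is handed in; it gave no verdict.

- **Setting down:** I lowered each marble in steps of about half a millimetre until it touched. The wrist force read about 4.5 N for the cat's-eye. For the onyx it read about 5.4 N, which is about 7.5 N on its cradle once its weight is counted. Then I opened the fingers and backed out from under the lens.
- **Onyx:** it fits at (584.1, 46.7, 83), against a pillar axis of (584.0, 46.7).
- **Moved cat's-eye:** it fits at (600.3, -41.5, 75.4), against a pillar axis of (600.4, -41.6).
- **The rest:** the other two cat's-eyes and the lens are within about 0.5 mm of where they started. In the last picture the tin and tumbler stand as before. I did not measure the bell and box afterwards, but the arm never went near them at bench height.

**Disagreement:** the two cameras differ by about 2 mm in y throughout, as the calibration allows, so I averaged them.

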